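Pin the moulding flask and set its clamp screw

TASK

Drop the two steel dowel pins standing on the bench into the lugs of the moulding flask, the thick pin in the large bore and the thin pin in the small bore, each fully home. Then screw the clamp's thumbscrew down (clockwise from above) until it seats, back it off a quarter turn so the sand is not crushed, and finish still gripping the thumbscrew, holding it still there so that I can set the lock nut. Leave the mallet, the casting and the sand block where they are.

Things in the scene. Friction and masses are not known exactly. Their poses are not given: they have to be found in the camera images.
- flask: aluminium moulding flask filled with sand, fixed on a wooden board (210 x 320 x 18 mm): 130 mm along x, 170 mm along y, top 96 mm above the bench; a lug (44 mm x 60 mm) with a bore at each y end; a steel clamp bridge along x over its middle (36 mm wide, top 134 mm high) carries the thumbscrew. Origin under its centre on the bench, z up
- thick_pin_center (a point): centre (half-way up) of the thick plain steel dowel pin, 22 mm diameter, 80 mm long, loose, standing upright on the bench; it weighs about 0.2 kg
- thin_pin_center (a point): centre (half-way up) of the thin plain steel dowel pin, 16 mm diameter, 80 mm long, loose, standing upright on the bench; it weighs about 0.1 kg
- large_bore (a point): centre of the mouth of the large bore: vertical, 24 mm diameter, 2 mm chamfer, 40 mm deep, in the top of the aluminium lug at the flask's +y end (lug top 75 mm above the bench). A pin fully home stands 40 mm out of the lug: its centre is at this point. Axes as the flask's. The flask's end face is 30 mm from the bore's axis; along x both sides of a pin are free
- small_bore (a point): centre of the mouth of the small bore, 18 mm diameter, 2 mm chamfer, 40 mm deep, in the top of the lug at the flask's -y end, 230 mm from the large bore, otherwise as the large bore
- screw_grip (a point): centre of the flat upright spade head of the steel thumbscrew, on the screw's vertical axis, about 172 mm above the bench when seated (up to 2 mm higher when unscrewed). The head is 50 mm wide along its x axis, 10 mm thick along its y axis, 28 to 32 mm high, and turns with the screw. The space around it is free down to the clamp's boss, 30 mm below this point
- screw (a joint): turn of the thumbscrew in rad: 0 when it is seated on its pressure plate (a hard stop), negative when unscrewed, growing as it is turned clockwise seen from above. It starts between 1.9 and 2.9 rad short of its seat, sinks 4 mm per full turn, needs about 0.06 N m to turn and stays where it is left. A quarter turn back from the seat reads -1.57
- mallet: rubber mallet lying on the bench, bystander: black head 56 mm across and 100 mm long at the +x end, handle along x, 250 mm long in all; origin on the bench under the handle
- casting: flat aluminium casting, a half ring of 62 mm outer radius, 8 mm thick, bystander; origin at the ring's centre on the bench
- sand_block: block of cured moulding sand, 130 mm by 150 mm by 70 mm high, bystander; origin at the centre of its underside

How it is judged:
On the way, in this order (a step that is already met when the one before it is completed fails the run):
1. both pins stand fully home, each in its own bore (horizontal distance between thick_pin_center and large_bore below 0.005 m and z of thick_pin_center in the frame of large_bore below 0.004 m and horizontal distance between thin_pin_center and small_bore below 0.005 m and z of thin_pin_center in the frame of small_bore below 0.004 m), for 0.2 s.
2. the thumbscrew is screwed down to its seat (value of joint screw above -0.06 rad), for 0.1 s.
At the end, for the whole second after the job is handed in: After having been seated, the thumbscrew stands a quarter turn back from its seat (within 16 degrees) and at rest, the fingers gripping its head (more than 3 N); both pins are fully home in their own bores (within 4 mm in height) (all of step 1 and value of joint screw between -1.85 and -1.29 rad and velocity of joint screw between -0.1 and 0.1 rad/s and contact force between the fingers and screw above 3 N and distance between the grasp point and screw_grip below 0.035 m); the arm keeps its last pose, push and grip.
It fails at once if the mallet is moved more than 40 mm (distance of mallet from where it was at the start of the episode above 0.04 m).
It fails at once if the casting is moved more than 40 mm (distance of casting from where it was at the start of the episode above 0.04 m).
It fails at once if the sand block is moved more than 40 mm (distance of sand_block from where it was at the start of the episode above 0.04 m).
It also fails if it takes over 72 s, if anything falls off the work surface, if the arm or the gripper's body presses on something with over 40 N, if the wrist force passes 120 N, or if a joint passes its speed limit or range.

ROBOT

A 7-joint arm with a two-finger parallel gripper is mounted at the origin on the work surface. World frame = base frame: x ahead of the robot, y to its left, z up, the work surface at z = 0. Lengths are in m, angles in rad, forces in N, time in s.
With the tool pointing down it reaches from about 0.4 to 0.85 m from the base axis. Payload 4.5 kg.
Tool frame: the origin (TCP) lies on the centre line of the jaws, within the pads' length; the fingertips stand 11 mm ahead of it and the grasp point (between the pads) lies 8 mm behind it; z points along the fingers, x is the direction in which the jaws open and shut, and the axes are right-handed (so a half turn about z gives the same grasp; the last joint's range is limited). The gripper opens to 88 mm and grips with 3 to 60 N. Pads are 18 mm wide; open, the fingers measure 123 mm over their backs; the gripper's body (75 mm by 187 mm) begins 45 mm behind the grasp point.
Start: joints at [1.307, 0.689, -0.195, 1.565, 0.157, 0.902, -0.215], TCP at [0.183, -0.598, 0.25] pointing down, gripper open.
Joint ranges: [-3.01, 3.01], [-0.46, 2.08], [-1.47, 1.51], [0.13, 2.56], [-1, 4.14], [0.04, 2.09], [-2.66, 2.66]. Speed limits (rad/s): [2.57, 2.57, 3.14, 3.14, 3.14, 3.14, 3.14].

INTERFACE

Orientations are given as a unit quaternion [x, y, z, w].
In Python, from plant import r, vision, order, nets gives the robot as it stands.
- The arm moves only by the tool send_rows, never from a script. Its argument "series" is a list of rows, each an object with "delta_pos": the shift along the tool's x, y, z in cm, a list of three; "turn": the turn about the tool's z in degrees; "jaw": the closure, from 0 (fully open) to 1 (shut). In form: [{"delta_pos": [x, y, z], "turn": turn, "jaw": jaw}, ...]. A call has 1 to 8 rows; each row is the pose to reach, as a shift and turn from the pose commanded when the call began, along the tool's axes at that moment; what a row does not reach only later rows make up. A row lasts 1/12 s, in which the tool goes at most 41.7 mm and 7.16 degrees, less where a joint would pass 70% of its speed; a pose out of reach is approached as far as the arm can. A call with a gripper value outside its range is refused whole. The fingers move at their own pace and stop on an object; "force" is the grip in N (left out, the last holds). Time passes only in rows, so rows that repeat a pose let the fingers close. It gives the time, the measured TCP pose, the force and the opening at its end, in the units of the state.
- r.get_state(): the state, without advancing time (a new reading comes with each control period).
- vision.snapshot(name): name is "scene" or "side" or "wrist"; returns the picture (480x640x3 uint8, blue, green, red); there is no depth.
- vision.camera_params(name): a dict with "intrinsics" (3x3 intrinsics, pixels), "D" ([k1, k2, p1, p2, k3] as OpenCV has them; the pictures are not rectified), "extrinsics" (4x4, takes a point from world to camera coordinates). Camera axes: x right, y down, z forward; pixel columns grow to the right and rows downward; lengths in m; the calibration is good to about 2 mm. A picture is of the moment at which its call begins: read the wrist's pose just before it. camera_params takes no time and is no camera call; for the wrist camera it gives the pose at the moment of the call.
- order.finish_job(): hands the job in, once; it reports no verdict.
Trained networks look in the newest picture that a camera, given by its name, has taken for a name from the list of things; names that differ only in an ending like _2 or _b are one class to them, and where a whole thing is asked for, a point or a joint stands for the part that bears it (a point fixed in the world has none). Each returns a list of dicts, best first, with "score" (0 to 1); they miss things now and then, are a little off and sometimes report something else, mostly with a low value. They report only what shows in the picture. A call takes as long as a camera call.
- nets.boxes_of(camera, label): "location" ([row, column] as shares, 0 to 1, of the picture: columns of its width, rows of its height, amid what is visible of it).
- nets.trace(camera, label): "region" (480x640 bool, what is visible of it) and "location" ([row, column] as shares, 0 to 1, of the picture: columns of its width, rows of its height, amid what is visible of it).
The state is a dict: "clock": time; "q": joint angles; "qd": joint speeds; "joint_torque": joint torques, N m; "tool_pos": TCP position; "eef_rot": TCP orientation; "contact_force": force on the tool from outside, world axes, zero at the start; "moment": the same for the moment, N m; "opening": opening from 0.0 (shut) to 1.0 (fully open).
Only numpy, scipy, OpenCV 4.12 (cv2) and the standard library are available. Lean on these libraries where they do the work, as an engineer would, in place of code of your own. Each camera call takes 0.05 s, during which the arm holds its last target.

## Working session

There is one attempt and no reset: what is moved stays moved. The work goes in short steps, Python scripts to look and compute and a tool call to move; the robot and the scene stay as the last step left them, time stands still between calls to the robot, and variables do not carry over. Pictures are saved under pics/ and viewed, and the job is handed in when it is done.

Besides the shell and the picture viewer there is one more tool, called after "Emit:" as name(argument=value, ...), one argument or row to a line, values as JSON. send_rows: Moves the arm, as the interface text tells. Its arguments: {"type":"object","properties":{"series":{"type":"array"},"force":{"type":"number"}},"required":["series"]}

```bash
mkdir -p pics; ls
python3 - <<'E'
from plant import r, vision, order, nets
import cv2,numpy as np
s=r.get_state();print(s)
for n in ["scene","side","wrist"]:
    cv2.imwrite(f"pics/{n}0.png",vision.snapshot(n)); p=vision.camera_params(n);print(n,p)
E
```

```text
pics
{'clock': 0.0, 'q': array([ 1.30680524,  0.69001597, -0.19451834,  1.56634158,  0.15729887,
        0.90248902, -0.21509884]), 'qd': array([-0.00267243,  0.00117133, -0.00040729, -0.0021593 , -0.00040224,
       -0.00034767,  0.00173654]), 'joint_torque': array([ 1.55900016e-03, -5.27572739e+01, -1.26683470e+00, -1.53431797e+01,
       -5.27517032e-02,  6.53130468e-03,  1.35406985e-04]), 'tool_pos': array([ 0.1831577 , -0.59691864,  0.24889082]), 'eef_rot': array([ 8.04205249e-01, -5.94350949e-01, -7.84635771e-04, -5.01053124e-04]), 'contact_force': array([ 0.29573203,  0.26827332, -0.63112113]), 'moment': array([ 0.01535179, -0.00341437,  0.01050343]), 'opening': 0.998940271448989}
scene {'intrinsics': array([[445.66296425,   0.        , 319.77628473],
       [  0.        , 445.66296425, 243.88097868],
       [  0.        ,   0.        ,   1.        ]]), 'D': array([-0.02522717,  0.        ,  0.        ,  0.        ,  0.        ]), 'extrinsics': array([[-0.40091922,  0.91608295,  0.00747092,  0.25239217],
       [ 0.52557399,  0.23667908, -0.81716277, -0.21572852],
       [-0.7
[... 435 characters left out ...]
393],
       [-0.29002284,  0.53772368, -0.79166912,  0.291391  ],
       [ 0.39737141, -0.68488123, -0.61076481,  1.00131746],
       [ 0.        ,  0.        ,  0.        ,  1.        ]])}
wrist {'intrinsics': array([[373.34148533,   0.        , 321.00614804],
       [  0.        , 373.34148533, 239.50598229],
       [  0.        ,   0.        ,   1.        ]]), 'D': array([0.01930134, 0.        , 0.        , 0.        , 0.        ]), 'extrinsics': array([[ 0.29304076, -0.95609833, -0.00176139, -0.62492257],
       [-0.9103521 , -0.2795818 ,  0.30511157, -0.0406056 ],
       [-0.29220911, -0.08780664, -0.95231498,  0.38829817],
       [ 0.        ,  0.        ,  0.        ,  1.        ]])}
```

View pics/scene0.png

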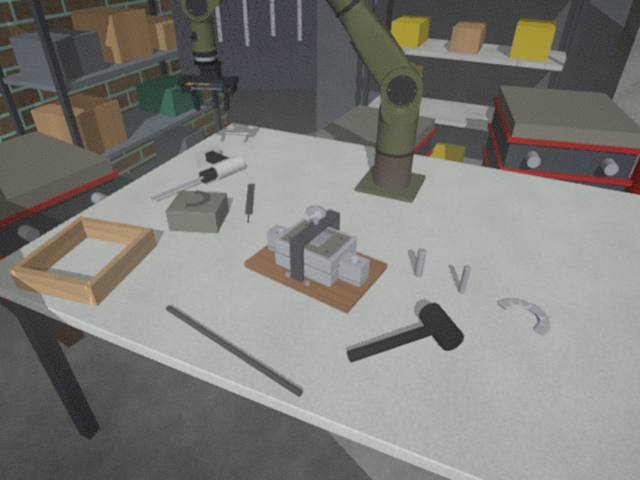

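View pics/side0.png

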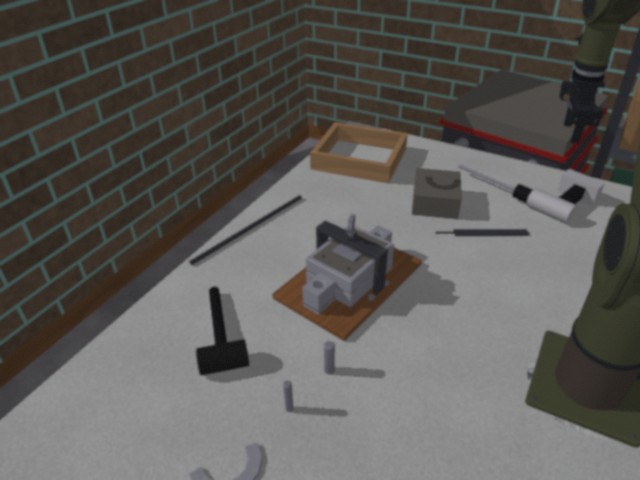

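View pics/wrist0.png

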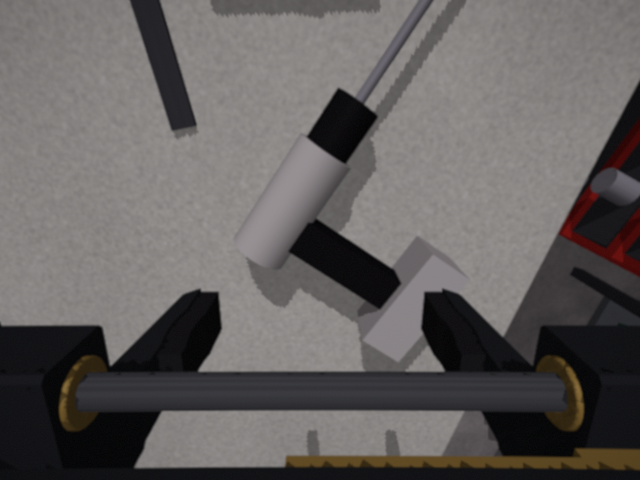

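The scene view shows the flask at about (318,255), pins near (420,263) and (464,279), and the mallet near (410,335). The side view shows the pins at (329,357) and (288,396). I'll triangulate these next.

```bash
cat > h.py <<'E'
from plant import r, vision, order, nets
import cv2,numpy as np
from scipy.spatial.transform import Rotation as R
from scipy.optimize import least_squares
def ray(cam,px,P=None):
    P=P or vision.camera_params(cam); K,D,E=np.array(P["intrinsics"]),np.array(P["D"]),np.array(P["extrinsics"])
    u=cv2.undistortPoints(np.array([[px]],float),K,D)[0,0]
    d=E[:3,:3].T@np.array([u[0],u[1],1]); o=-E[:3,:3].T@E[:3,3]
    return o,d/np.linalg.norm(d)
def atz(cam,px,z,P=None):
    o,d=ray(cam,px,P); return o+d*(z-o[2])/d[2]
def tri(rs):
    A=sum(np.eye(3)-np.outer(d,d) for o,d in rs); b=sum((np.eye(3)-np.outer(d,d))@o for o,d in rs)
    p=np.linalg.solve(A,b); return p,[np.linalg.norm((np.eye(3)-np.outer(d,d))@(p-o)) for o,d in rs]
def proj(cam,X,P=None):
    P=P or vision.camera_params(cam); E=np.array(P["extrinsics"])
    return cv2.projectPoints(np.atleast_2d(X).astype(float),cv2.Rodrigues(E[:3,:3])[0],E[:3,3],np.array(P["intrinsics"]),np.array(P["D"]))[0][:,0]
def totool(p,R_=None,t=None):
    s=r.get_state(); return R.from_quat(s["eef_rot"]).as_matrix().T@(np.array(p)-s["tool_pos"])*100
E
python3 - <<'E'
from h import *
labels=["thick_pin_center","thin_pin_center","flask","screw_grip","mallet","casting","sand_block","large_bore","small_bore"]
for l in labels:
  for c in ["scene","side"]:
    t=nets.trace(c,l)
    for d in t[:3]:
      ys,xs=np.where(d["region"]); 
      if len(xs)==0: continue
      print(l,c,round(d["score"],2),(round(d["location"][1]*640,1),round(d["location"][0]*480,1)),"centroid",xs.mean().round(1),ys.mean().round(1),len(xs),(xs.min(),xs.max(),ys.min(),ys.max()))
print(r.get_state()["clock"])
E
```

```text
thick_pin_center scene 0.51 (420.8, 262.4) centroid 419.5 261.8 246 (np.int64(414), np.int64(425), np.int64(248), np.int64(276))
thick_pin_center side 0.55 (330.3, 357.7) centroid 329.1 357.6 302 (np.int64(324), np.int64(334), np.int64(341), np.int64(373))
thin_pin_center scene 0.73 (463.8, 278.8) centroid 464.2 278.0 204 (np.int64(458), np.int64(471), np.int64(265), np.int64(292))
thin_pin_center side 0.51 (290.1, 395.5) centroid 287.9 395.5 223 (np.int64(284), np.int64(292), np.int64(381), np.int64(411))
flask scene 0.76 (320.4, 262.6) centroid 317.4 259.8 8108 (np.int64(244), np.int64(385), np.int64(205), np.int64(312))
flask side 0.97 (345.4, 276.5) centroid 346.5 277.6 9818 (np.int64(273), np.int64(420), np.int64(214), np.int64(339))
flask side 0.55 (250.8, 468.0) centroid 238.5 465.8 762 (np.int64(189), np.int64(261), np.int64(443), np.int64(479))
screw_grip scene 0.73 (316.7, 212.8) centroid 315.4 213.3 306 (np.int64(305), np.int64(325), np.int64(205), np.int64(236))
screw_grip side 0.44 (348.1, 226.9) centroid 351.2 227.3 141 (np.int64(347), np.int64(355), np.int64(215), np.i
[... 1141 characters left out ...]
d 416.4 334.1 2323 (np.int64(347), np.int64(463), np.int64(302), np.int64(361))
large_bore scene 0.66 (318.9, 257.0) centroid 317.5 259.9 7971 (np.int64(245), np.int64(386), np.int64(206), np.int64(311))
large_bore side 0.65 (437.9, 192.5) centroid 436.6 193.4 2303 (np.int64(411), np.int64(461), np.int64(168), np.int64(219))
small_bore scene 0.84 (318.9, 263.0) centroid 317.2 259.8 8162 (np.int64(244), np.int64(386), np.int64(205), np.int64(312))
small_bore side 0.88 (345.4, 276.2) centroid 346.7 277.7 9882 (np.int64(273), np.int64(420), np.int64(216), np.int64(339))
small_bore side 0.22 (330.3, 355.2) centroid 329.1 356.6 338 (np.int64(324), np.int64(334), np.int64(341), np.int64(373))
1.05
```

Run:
```python
from h import *
np.set_printoptions(precision=4,suppress=True)
for n,a,b in [("thick",(419.5,261.8),(329.1,357.6)),("thin",(464.2,278),(287.9,395.5)),("screw",(315.4,213),(351.2,227.3)),("screwtop",(317,211),(351,221))]:
    print(n,*tri([ray("scene",a),ray("side",b)]))
print("board scene",[atz("scene",p,.018) for p in [(245,263),(348,309),(387,266)]])
print("board side",[atz("side",p,.018) for p in [(273,293),(347,336),(423,260)]])
print("mallet",[atz("scene",p,.03)[:2] for p in [(348,356),(442,325)]])
for n,c in (("lug+",(355,266)),("lug-",(277,233))): print(n,atz("scene",c,.075))
for n,c in (("lug+",(319,285)),("lug-",(381,235))): print(n,atz("side",c,.075))
a=cv2.imread("pics/scene0.png")[180:330,220:500];b=cv2.imread("pics/side0.png")[200:420,240:440]
cv2.imwrite("pics/sc1.png",cv2.resize(a,None,fx=2.8,fy=2.8,interpolation=2));cv2.imwrite("pics/sd1.png",cv2.resize(b,None,fx=2.7,fy=2.7,interpolation=2))
```

```text
thick [0.4656 0.2081 0.0393] [np.float64(4.7907004484184834e-05), np.float64(4.7907004484094635e-05)]
thin [0.4887 0.3242 0.0421] [np.float64(0.0002492222510338621), np.float64(0.00024922225103376214)]
screw [ 0.5474 -0.0478  0.165 ] [np.float64(0.001976692145784096), np.float64(0.0019766921457841143)]
screwtop [ 0.5498 -0.0455  0.1775] [np.float64(0.0030263739868596025), np.float64(0.003026373986859518)]
board scene [array([ 0.6306, -0.2143,  0.018 ]), array([0.6829, 0.0946, 0.018 ]), array([0.4897, 0.1306, 0.018 ])]
board side [array([0.6774, 0.0895, 0.018 ]), array([0.4683, 0.1241, 0.018 ]), array([ 0.4153, -0.1866,  0.018 ])]
mallet [array([0.8235, 0.1471]), array([0.6583, 0.3051])]
lug+ [0.5939 0.0763 0.075 ]
lug- [ 0.5449 -0.1619  0.075 ]
lug+ [0.5666 0.0682 0.075 ]
lug- [ 0.5209 -0.1607  0.075 ]
```

View pics/sc1.png

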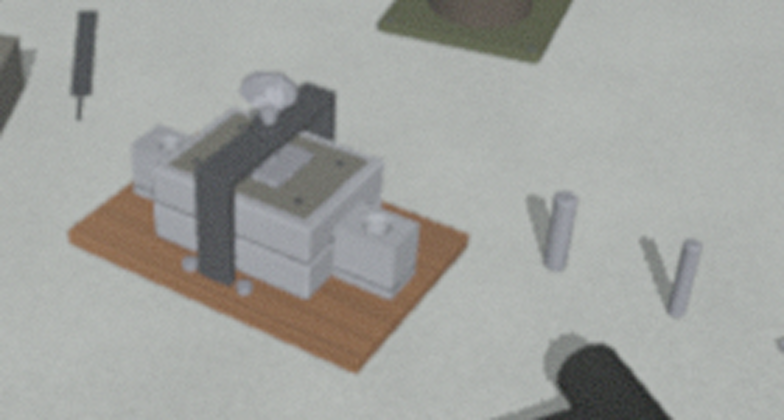

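View pics/sd1.png

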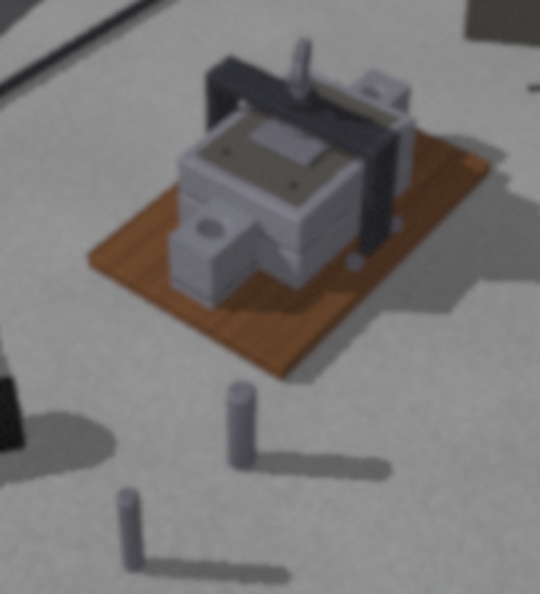

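Run:
```python
from h import *
np.set_printoptions(precision=4,suppress=True)
for n,a,b in [("near",(354.6,259.8),(318.1,284.8)),("far",(280,232),(378.5,234))]:
    p,e=tri([ray("scene",a),ray("side",b)]);print(n,p,e[0],atz("scene",a,.075),atz("side",b,.075))
s=r.get_state(); M=R.from_quat(s["eef_rot"]).as_matrix();print(M)
P=vision.camera_params("wrist");E=P["extrinsics"];print("cam in tool",M.T@(-E[:3,:3].T@E[:3,3]-s["tool_pos"]),(E[:3,:3]@M))
# to hover thick pin
print(totool([.4656,.2081,.25]))
```

```text
near [0.5695 0.0667 0.0735] 0.0003309729926295131 [0.5711 0.067  0.075 ] [0.5686 0.0685 0.075 ]
far [ 0.5295 -0.1626  0.0711] 0.0023819724537463144 [ 0.5374 -0.1569  0.075 ] [ 0.528  -0.1615  0.075 ]
[[ 0.2934 -0.956   0.    ]
 [-0.956  -0.2934 -0.0001]
 [ 0.0001 -0.     -1.    ]]
cam in tool [ 0.0009 -0.0796 -0.132 ] [[ 1.      0.0004  0.0005]
 [-0.0003  0.9523 -0.305 ]
 [-0.0006  0.305   0.9523]]
[-68.7373 -50.6126  -0.0331]
```

Emit:
send_rows(
  series=[
    {"delta_pos": [-44.5, -52, -8], "turn": -63, "jaw": 0},
    {"delta_pos": [-44.5, -52, -8], "turn": -63, "jaw": 0},
    {"delta_pos": [-44.5, -52, -8], "turn": -63, "jaw": 0},
    {"delta_pos": [-44.5, -52, -8], "turn": -63, "jaw": 0},
    {"delta_pos": [-44.5, -52, -8], "turn": -63, "jaw": 0},
    {"delta_pos": [-44.5, -52, -8], "turn": -63, "jaw": 0},
    {"delta_pos": [-44.5, -52, -8], "turn": -63, "jaw": 0},
    {"delta_pos": [-44.5, -52, -8], "turn": -63, "jaw": 0},
  ],
)

```text
clock: 1.72
tool_pos: [0.3614, -0.3163, 0.289]
eef_rot: [0.991, -0.133, 0.0, 0.0]
contact_force: [0.9, -0.9, 0.4]
opening: 0.999
```

```bash
cat >> h.py <<'E'
def st():
    s=r.get_state(); M=R.from_quat(s["eef_rot"]).as_matrix()
    print("t",round(s["clock"],2),"pos",s["tool_pos"].round(4),"xyaw",np.degrees(np.arctan2(M[1,0],M[0,0])).round(2),"tilt",np.degrees(np.arccos(-M[2,2])).round(2),"q",s["q"].round(2),"F",s["contact_force"].round(1),"m",s["moment"].round(2),"open",round(s["opening"],3))
    return s,M
E
python3 - <<'E'
from h import *
st();print(totool([.55,-.02,.33]))
E
```

```text
t 1.72 pos [ 0.3614 -0.3163  0.289 ] xyaw -15.31 tilt 0.05 q [ 0.96  0.48 -0.5   1.93  0.31  0.81  0.02] F [ 0.9 -0.9  0.4] m [-0.02 -0.13  0.04] open 0.999
[ 10.37038527 -33.55212232  -4.11995045]
```

Emit:
send_rows(
  series=[
    {"delta_pos": [10, -33, -4], "turn": -5, "jaw": 0},
    {"delta_pos": [10, -33, -4], "turn": -5, "jaw": 0},
    {"delta_pos": [10, -33, -4], "turn": -5, "jaw": 0},
    {"delta_pos": [10, -33, -4], "turn": -5, "jaw": 0},
    {"delta_pos": [10, -33, -4], "turn": -5, "jaw": 0},
    {"delta_pos": [10, -33, -4], "turn": -5, "jaw": 0},
    {"delta_pos": [10, -33, -4], "turn": -5, "jaw": 0},
    {"delta_pos": [10, -33, -4], "turn": -5, "jaw": 0},
  ],
)

```text
clock: 2.38
tool_pos: [0.5394, -0.0369, 0.3273]
eef_rot: [0.996, -0.093, 0.0, 0.0]
contact_force: [0.1, -0.4, 0.4]
opening: 1.001
```

Emit:
send_rows(
  series=[
    {"delta_pos": [0, 0, 0], "turn": 0, "jaw": 0},
    {"delta_pos": [0, 0, 0], "turn": 0, "jaw": 0},
  ],
)

```text
clock: 2.55
tool_pos: [0.5397, -0.0354, 0.3271]
eef_rot: [0.996, -0.09, 0.001, -0.001]
contact_force: [-0.7, -1.1, -0.1]
opening: 0.997
```

Run:
```python
from h import *
st(); im=vision.snapshot("wrist"); cv2.imwrite("pics/w1.png",im); np.save("w1P.npy",vision.camera_params("wrist"),allow_pickle=True);st()
for n,p in dict(thick=[.4656,.2081,.08],bl=[.5695,.0667,.075],bs=[.5295,-.1626,.075],scr=[.548,-.047,.185]).items(): print(n,proj("wrist",p))
for l in ["screw_grip","flask"]:
    for d in nets.trace("wrist",l)[:2]: print(l,d["score"],d["location"][1]*640,d["location"][0]*480)
```

```text
t 2.55 pos [ 0.5397 -0.0354  0.3271] xyaw -10.32 tilt 0.11 q [ 0.31  0.52 -0.53  1.71  0.3   1.   -0.51] F [-0.7 -1.1 -0.1] m [-0.17 -0.08 -0.02] open 0.997
t 2.6 pos [ 0.5386 -0.0381  0.3267] xyaw -10.54 tilt 0.03 q [ 0.32  0.52 -0.53  1.71  0.31  1.   -0.51] F [-0.  -0.7  0.1] m [-0.07 -0.04 -0.01] open 0.999
thick [[179.52830672 -71.71331254]]
bl [[332.14043452  86.29484021]]
bs [[332.63658968 305.95431129]]
scr [[334.31773705 236.99858724]]
flask 0.83 329.728 180.72
flask 0.42 327.48800000000006 440.784
```

View pics/w1.png

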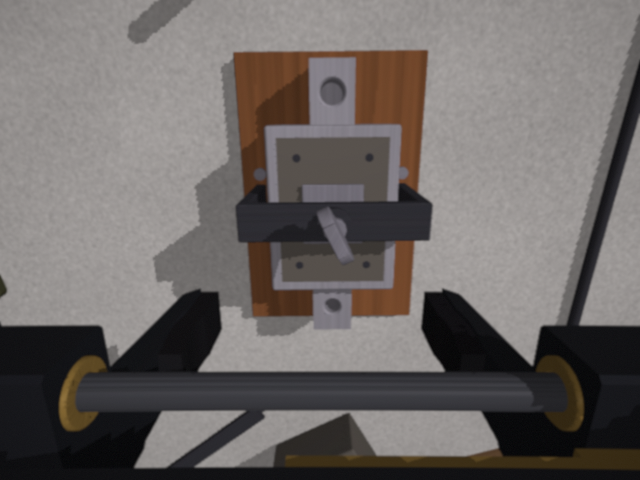

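The wrist view shows the large bore at (333,92) and the small one at (334,306). The screw head runs from about (325,212) to (347,260). I'll refine these.

```bash
cat >> h.py <<'E'
def dark(im,c,rad,frac=.5,k=8):
    x0,y0=int(c[0])-rad,int(c[1])-rad; g=cv2.cvtColor(im,cv2.COLOR_BGR2GRAY)[y0:y0+2*rad+1,x0:x0+2*rad+1]
    G=cv2.resize(cv2.GaussianBlur(g,(3,3),0),None,fx=k,fy=k,interpolation=cv2.INTER_CUBIC)
    th=g.min()+frac*(np.percentile(g,85)-float(g.min()))
    n,l,s,ce=cv2.connectedComponentsWithStats((G<th).astype(np.uint8))
    cc=l[G.shape[0]//2,G.shape[1]//2]
    if cc==0: cc=1+np.argmax(s[1:,4])
    cs,_=cv2.findContours((l==cc).astype(np.uint8),0,1); e=cv2.fitEllipse(max(cs,key=cv2.contourArea))
    return ((e[0][0]+.5)/k-.5+x0,(e[0][1]+.5)/k-.5+y0),(e[1][0]/k,e[1][1]/k)
E
python3 - <<'E'
from h import *
im=cv2.imread("pics/w1.png"); P=np.load("w1P.npy",allow_pickle=True).item()
for c in [(333,92),(334,306)]:
    for f in (.4,.5,.6): 
        px,e=dark(im,c,17,f); print(px,e,atz("wrist",px,.075,P))
a=im[170:280,270:400];cv2.imwrite("pics/w1a.png",cv2.resize(a,None,fx=5,fy=5,interpolation=2))
E
```

```text
(333.3747615814209, 89.25565719604492) (21.805959701538086, 23.46657943725586) [0.57020358 0.06392008 0.075     ]
(333.7613697052002, 89.76805019378662) (23.478694915771484, 25.468839645385742) [0.57048779 0.06340732 0.075     ]
(332.8612174987793, 90.25017642974854) (25.6897029876709, 27.667800903320312) [0.56957048 0.06314604 0.075     ]
(333.2652778625488, 304.2766752243042) (11.359481811523438, 15.117700576782227) [ 0.5305766  -0.16063353  0.075     ]
(333.2598056793213, 304.3395347595215) (12.047553062438965, 15.845380783081055) [ 0.53055662 -0.16071088  0.075     ]
(333.2489204406738, 304.4192695617676) (12.860832214355469, 16.621583938598633) [ 0.53052684 -0.16080818  0.075     ]
```

View pics/w1a.png

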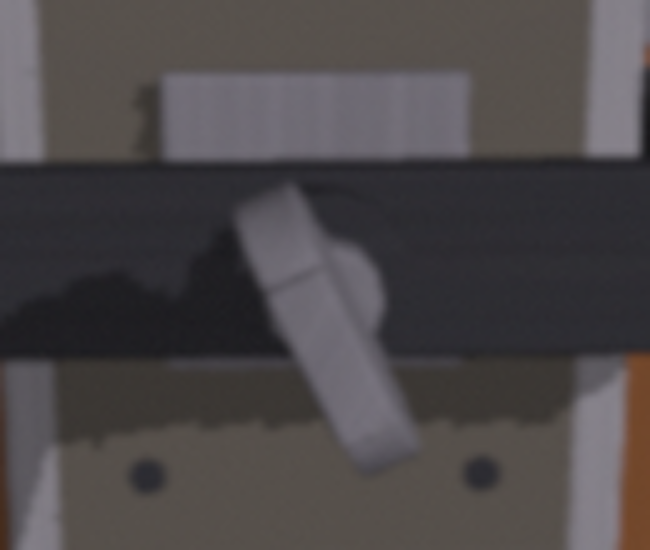

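Emit:
send_rows(
  series=[
    {"delta_pos": [-11.7, -22.8, 12.7], "turn": 0, "jaw": 0},
    {"delta_pos": [-11.7, -22.8, 12.7], "turn": 0, "jaw": 0},
    {"delta_pos": [-11.7, -22.8, 12.7], "turn": 0, "jaw": 0},
    {"delta_pos": [-11.7, -22.8, 12.7], "turn": 0, "jaw": 0},
    {"delta_pos": [-11.7, -22.8, 12.7], "turn": 0, "jaw": 0},
    {"delta_pos": [-11.7, -22.8, 12.7], "turn": 0, "jaw": 0},
    {"delta_pos": [-11.7, -22.8, 12.7], "turn": 0, "jaw": 0},
    {"delta_pos": [-11.7, -22.8, 12.7], "turn": 0, "jaw": 0},
  ],
)

```text
clock: 3.37
tool_pos: [0.462, 0.2128, 0.1979]
eef_rot: [0.996, -0.088, -0.002, -0.001]
contact_force: [0.7, -0.7, 0.0]
opening: 1.001
```

Emit:
send_rows(
  series=[
    {"delta_pos": [0, 0, 0], "turn": 0, "jaw": 0},
    {"delta_pos": [0, 0, 0], "turn": 0, "jaw": 0},
    {"delta_pos": [0, 0, 0], "turn": 0, "jaw": 0},
  ],
)

```text
clock: 3.62
tool_pos: [0.4668, 0.2044, 0.2002]
eef_rot: [0.995, -0.095, 0.001, 0.001]
contact_force: [-0.1, -0.4, 0.2]
opening: 1.002
```

Run:
```python
from h import *
st(); P=vision.camera_params("wrist"); im=vision.snapshot("wrist"); cv2.imwrite("pics/w2.png",im); np.save("w2P.npy",P,allow_pickle=True);st()
for n,p in dict(thick=[.4656,.2081,.08],thin=[.4887,.3242,.08]).items(): print(n,proj("wrist",p))
for l in ["thick_pin_center","thin_pin_center"]:
    for d in nets.trace("wrist",l)[:2]: 
        ys,xs=np.where(d["region"]);print(l,d["score"],d["location"][1]*640,d["location"][0]*480,xs.min(),xs.max(),ys.min(),ys.max())
```

```text
t 3.62 pos [0.4668 0.2044 0.2002] xyaw -10.89 tilt 0.1 q [-0.24  0.64 -0.42  1.95  0.43  0.64 -1.13] F [-0.1 -0.4  0.2] m [-0.03 -0.07  0.01] open 1.002
t 3.67 pos [0.4669 0.2046 0.2003] xyaw -10.89 tilt 0.09 q [-0.24  0.64 -0.42  1.95  0.43  0.64 -1.13] F [0.6 0.1 0.4] m [-0.01 -0.07  0.02] open 0.997
thick [[317.16124818 232.25524956]]
thin [[317.69022863  44.72725494]]
thick_pin_center 0.59 320.704 219.98399999999998 305 333 195 242
thin_pin_center 0.78 320.128 52.08 304 331 31 73
```

View pics/w2.png

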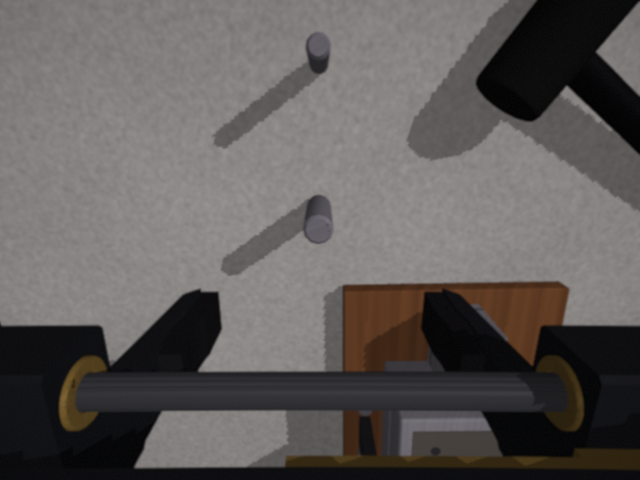

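The thick pin's top is at about (319,229) and the thin pin's at (318,44), which agrees with the triangulation.

Run:
```python
from h import *
P=np.load("w2P.npy",allow_pickle=True).item()
for z,px in ((.08,(318.7,229.3)),(.08,(318.3,43.7))):
    p=atz("wrist",px,z,P); print(p,totool([p[0],p[1],.057]))
a=cv2.imread("pics/w2.png")[20:260,250:390];cv2.imwrite("pics/w2a.png",cv2.resize(a,None,fx=2.5,fy=2.5,interpolation=2))
```

```text
[0.46701851 0.20981929 0.08      ] [-0.06359329 -0.45033507 14.32726577]
[0.48909669 0.32441928 0.08      ] [ -0.04772708 -12.12105857  14.32511243]
```

View pics/w2a.png

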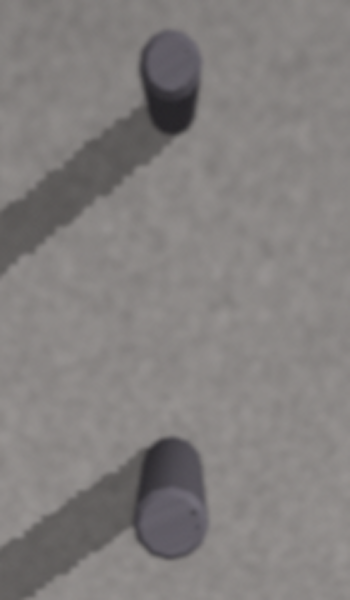

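Emit:
send_rows(
  series=[
    {"delta_pos": [0, -0.5, 6], "turn": 0, "jaw": 0},
    {"delta_pos": [0, -0.5, 9], "turn": 0, "jaw": 0},
    {"delta_pos": [0, -0.5, 12], "turn": 0, "jaw": 0},
    {"delta_pos": [0, -0.5, 14.3], "turn": 0, "jaw": 0},
    {"delta_pos": [0, -0.5, 14.3], "turn": 0, "jaw": 0},
    {"delta_pos": [0, -0.5, 14.3], "turn": 0, "jaw": 0},
    {"delta_pos": [0, -0.5, 14.3], "turn": 0, "jaw": 0},
  ],
)

```text
clock: 4.35
tool_pos: [0.4676, 0.212, 0.0581]
eef_rot: [0.996, -0.093, 0.001, -0.001]
contact_force: [0.3, 0.4, 0.5]
opening: 1.004
```

Run:
```python
from h import *
st(); im=vision.snapshot("wrist"); cv2.imwrite("pics/w3.png",im);s,M=st();P=vision.camera_params("wrist")
print(proj("wrist",[.467,.2098,.08],P), atz("wrist",(321,320),.08,P))
```

```text
t 4.35 pos [0.4676 0.212  0.0581] xyaw -10.69 tilt 0.12 q [-0.39  0.88 -0.21  2.03  0.6   0.29 -1.29] F [0.3 0.4 0.5] m [-0.04 -0.13 -0.04] open 1.004
t 4.4 pos [0.4679 0.2122 0.0585] xyaw -10.7 tilt 0.18 q [-0.39  0.88 -0.21  2.03  0.6   0.29 -1.29] F [0.6 0.5 0.6] m [-0.09 -0.04  0.01] open 0.998
[[317.78560157 364.89886333]] [0.47135597 0.22680484 0.08      ]
```

View pics/w3.png

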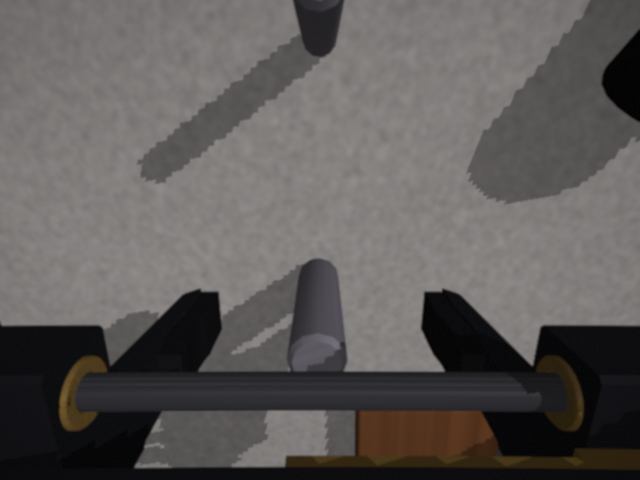

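The pin stands between the fingers, with its top at about (318,357). I'll close on it now.

Emit:
send_rows(
  series=[
    {"delta_pos": [0, 0.15, 0], "turn": 0, "jaw": 1},
    {"delta_pos": [0, 0.15, 0], "turn": 0, "jaw": 1},
    {"delta_pos": [0, 0.15, 0], "turn": 0, "jaw": 1},
    {"delta_pos": [0, 0.15, 0], "turn": 0, "jaw": 1},
    {"delta_pos": [0, 0.15, 0], "turn": 0, "jaw": 1},
    {"delta_pos": [0, 0.15, 0], "turn": 0, "jaw": 1},
    {"delta_pos": [0, 0.15, 0], "turn": 0, "jaw": 1},
    {"delta_pos": [0, 0.15, 0], "turn": 0, "jaw": 1},
  ],
  force=30,
)

```text
clock: 5.07
tool_pos: [0.4663, 0.2105, 0.0568]
eef_rot: [0.996, -0.093, -0.0, 0.0]
contact_force: [-0.2, -0.7, -0.5]
opening: 0.416
```

Run:
```python
from h import *
s,M=st();P=vision.camera_params("wrist"); im=vision.snapshot("wrist"); cv2.imwrite("pics/w4.png",im)
for dy in (-.003,0,.003):
  p=s["tool_pos"]+M@[0,dy,-(.08-s["tool_pos"][2])]; c=[p+M@[.011*np.cos(a),.011*np.sin(a),0] for a in np.linspace(0,6.28,40)]
  for q in proj("wrist",c,P): cv2.circle(im,tuple(int(v*8) for v in q),4,(0,0,255) if dy==0 else (0,255,0),1,shift=3)
cv2.imwrite("pics/w4a.png",cv2.resize(im[220:460,220:420],None,fx=2.5,fy=2.5,interpolation=2))
```

```text
t 5.07 pos [0.4663 0.2105 0.0568] xyaw -10.63 tilt 0.01 q [-0.39  0.88 -0.21  2.03  0.6   0.29 -1.29] F [-0.2 -0.7 -0.5] m [-0.08 -0.08  0.02] open 0.416
```

View pics/w4a.png

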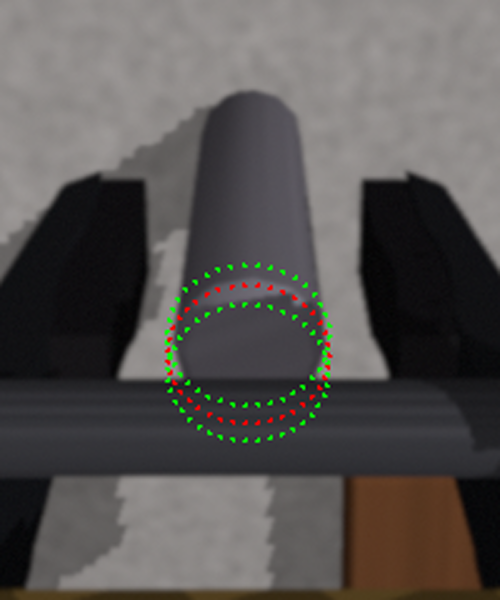

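Emit:
send_rows(
  series=[
    {"delta_pos": [0, 0, 0], "turn": 0, "jaw": 1},
    {"delta_pos": [0, 0, 0], "turn": 0, "jaw": 1},
    {"delta_pos": [0, 0, 0], "turn": 0, "jaw": 1},
    {"delta_pos": [0, 0, 0], "turn": 0, "jaw": 1},
    {"delta_pos": [0, 0, 0], "turn": 0, "jaw": 1},
    {"delta_pos": [0, 0, 0], "turn": 0, "jaw": 1},
  ],
)

```text
clock: 5.62
tool_pos: [0.4663, 0.2104, 0.0568]
eef_rot: [0.996, -0.093, -0.0, 0.0]
contact_force: [0.4, 0.1, -1.2]
opening: 0.239
```

Emit:
send_rows(
  series=[
    {"delta_pos": [0, 0, -2], "turn": 0, "jaw": 1},
    {"delta_pos": [0, 0, -5], "turn": 0, "jaw": 1},
    {"delta_pos": [0, 0, -9], "turn": 0, "jaw": 1},
    {"delta_pos": [0, 0, -13], "turn": 0, "jaw": 1},
    {"delta_pos": [0, 0, -13], "turn": 0, "jaw": 1},
    {"delta_pos": [0, 0, -13], "turn": 0, "jaw": 1},
  ],
)

```text
clock: 6.12
tool_pos: [0.4675, 0.2109, 0.1886]
eef_rot: [0.996, -0.093, 0.002, -0.001]
contact_force: [-0.4, -0.0, -2.8]
opening: 0.238
```

```bash
cat >> h.py <<'E'
def inhand(name,rad,top,dys=(-.003,0,.003),crop=(220,460,220,420),ext=-.08):
  s,M=st();P=vision.camera_params("wrist"); im=vision.snapshot("wrist"); cv2.imwrite(f"pics/{name}.png",im)
  for dy in dys:
    for zz,col in ((top,(0,0,255) if dy==0 else (0,255,0)),(top+ext,(255,0,0) if dy==0 else (255,255,0))):
      c=[s["tool_pos"]+M@[rad*np.cos(a),dy+rad*np.sin(a),-zz] for a in np.linspace(0,6.28,40)]
      for q in proj("wrist",c,P): cv2.circle(im,tuple(int(v*8) for v in q),4,col,1,shift=3)
  a,b,c,d=crop; cv2.imwrite(f"pics/{name}a.png",cv2.resize(im[a:b,c:d],None,fx=2.5,fy=2.5,interpolation=2))
  return s,M,P
E
python3 - <<'E'
from h import *
s,M,P=inhand("w5",.011,.023)
print(totool([.570,.0635,.187]))
E
```

```text
t 6.12 pos [0.4675 0.2109 0.1886] xyaw -10.68 tilt 0.26 q [-0.25  0.66 -0.42  1.96  0.46  0.61 -1.16] F [-0.4 -0.  -2.8] m [-0.05 -0.03  0.  ] open 0.238
[1.28872130e+01 1.24820288e+01 1.12128728e-02]
```

View pics/w5a.png

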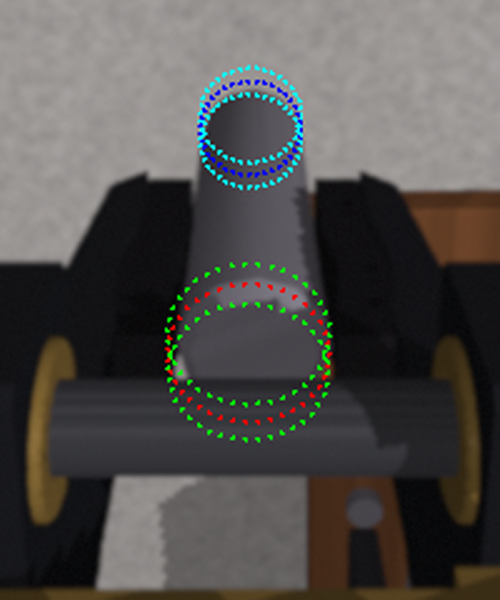

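Emit:
send_rows(
  series=[
    {"delta_pos": [12.9, 12.3, 0], "turn": 0, "jaw": 1},
    {"delta_pos": [12.9, 12.3, 0], "turn": 0, "jaw": 1},
    {"delta_pos": [12.9, 12.3, 0], "turn": 0, "jaw": 1},
    {"delta_pos": [12.9, 12.3, 0], "turn": 0, "jaw": 1},
    {"delta_pos": [12.9, 12.3, 0], "turn": 0, "jaw": 1},
    {"delta_pos": [12.9, 12.3, 1], "turn": 0, "jaw": 1},
    {"delta_pos": [12.9, 12.3, 2], "turn": 0, "jaw": 1},
    {"delta_pos": [12.9, 12.3, 2], "turn": 0, "jaw": 1},
  ],
)

```text
clock: 6.83
tool_pos: [0.5672, 0.0669, 0.1633]
eef_rot: [0.996, -0.091, -0.004, 0.001]
contact_force: [-1.4, 0.3, -2.1]
opening: 0.239
```

Emit:
send_rows(
  series=[
    {"delta_pos": [0, 0, 0], "turn": 0, "jaw": 1},
    {"delta_pos": [0, 0, 0], "turn": 0, "jaw": 1},
    {"delta_pos": [0, 0, 0], "turn": 0, "jaw": 1},
    {"delta_pos": [0, 0, 0], "turn": 0, "jaw": 1},
  ],
)

```text
clock: 7.17
tool_pos: [0.5704, 0.0666, 0.1672]
eef_rot: [0.996, -0.092, 0.0, -0.0]
contact_force: [0.9, -0.5, -1.4]
opening: 0.241
```

Run:
```python
from h import *
s,M,P=inhand("w6",.011,.023,crop=(150,390,220,420))
for c in ("side","scene"):
    im=vision.snapshot(c)
    cx,cy=proj(c,[.57,.0635,.09])[0].astype(int); cv2.imwrite(f"pics/{c}6.png",cv2.resize(im[cy-45:cy+45,cx-50:cx+50],None,fx=5,fy=5,interpolation=2))
```

```text
t 7.17 pos [0.5704 0.0666 0.1672] xyaw -10.56 tilt 0.04 q [ 0.06  0.76 -0.45  1.79  0.49  0.7  -0.84] F [ 0.9 -0.5 -1.4] m [-0.05 -0.05  0.01] open 0.241
```

View pics/w6a.png

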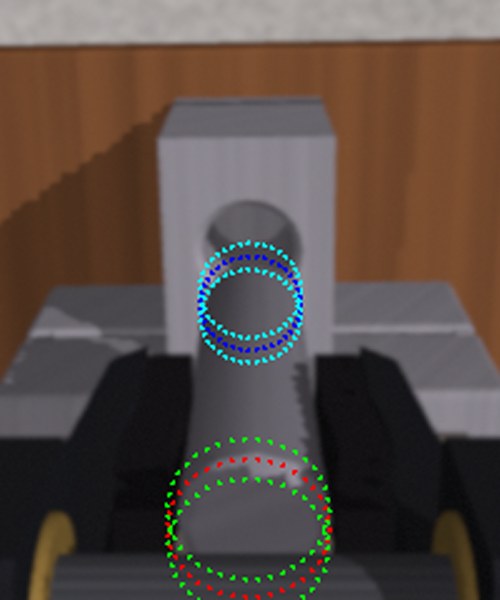

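View pics/side6.png

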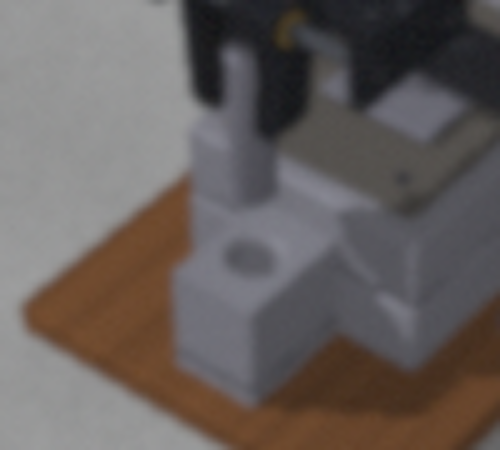

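View pics/scene6.png

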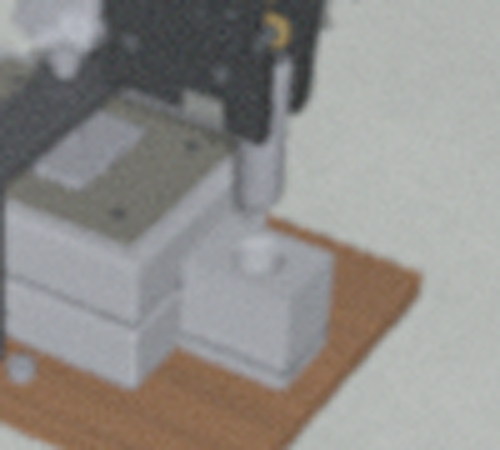

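Run:
```python
from h import *
s,M=st();P=vision.camera_params("wrist"); im=cv2.imread("pics/w6.png")
big=cv2.resize(im[180:320,260:390],None,fx=5,fy=5,interpolation=2)
def draw(p,rad,col):
    c=[np.array(p)+[rad*np.cos(a),rad*np.sin(a),0] for a in np.linspace(0,6.28,90)]
    for q in proj("wrist",c,P): cv2.circle(big,(int((q[0]-260+.5)*5),int((q[1]-180+.5)*5)),1,col,-1)
for rad,col in ((.014,(0,0,255)),(.012,(0,255,0))):
    draw([.5705,.0645,.075],rad,col)
pt=s["tool_pos"]+M@[0,.0015,0]
for rad in (.011,): draw([pt[0],pt[1],s["tool_pos"][2]-.057],rad,(255,0,0)); draw([pt[0],pt[1],s["tool_pos"][2]-.0555],rad,(255,255,0))
cv2.imwrite("pics/w6b.png",big)
```

```text
t 7.32 pos [0.5705 0.066  0.1672] xyaw -10.62 tilt 0.04 q [ 0.07  0.76 -0.45  1.79  0.49  0.7  -0.84] F [ 0.5 -0.3 -2. ] m [-0.01 -0.08  0.  ] open 0.24
```

View pics/w6b.png

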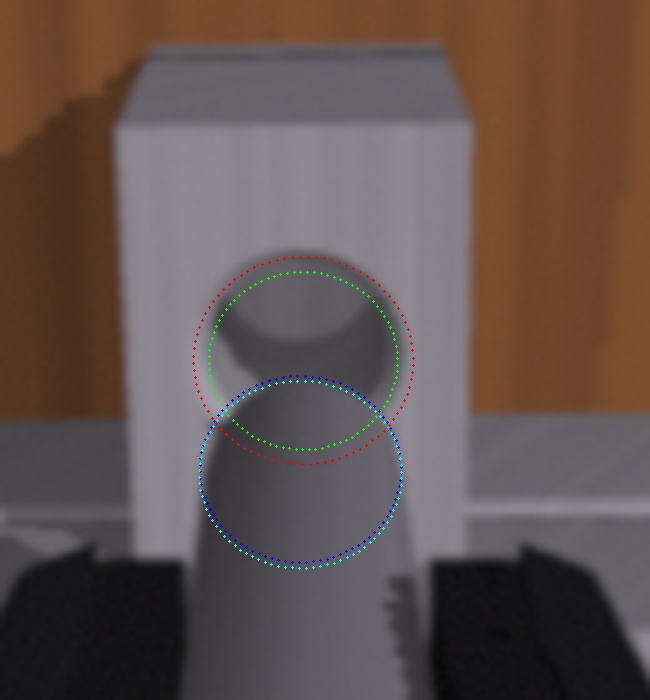

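Emit:
send_rows(
  series=[
    {"delta_pos": [0, -0.08, 2], "turn": 0, "jaw": 1},
    {"delta_pos": [0, -0.08, 3], "turn": 0, "jaw": 1},
    {"delta_pos": [0, -0.08, 3.3], "turn": 0, "jaw": 1},
    {"delta_pos": [0, -0.08, 3.6], "turn": 0, "jaw": 1},
    {"delta_pos": [0, -0.08, 3.9], "turn": 0, "jaw": 1},
    {"delta_pos": [0, -0.08, 4.1], "turn": 0, "jaw": 1},
  ],
)

```text
clock: 7.82
tool_pos: [0.5707, 0.0667, 0.1259]
eef_rot: [0.996, -0.093, 0.0, -0.0]
contact_force: [0.0, 0.7, -2.1]
opening: 0.241
```

Run:
```python
from h import *
s,M,P=inhand("w7",.011,.023,crop=(150,390,220,420))
```

```text
t 7.82 pos [0.5707 0.0667 0.1259] xyaw -10.64 tilt 0.02 q [ 0.04  0.82 -0.41  1.82  0.53  0.61 -0.88] F [ 0.   0.7 -2.1] m [0.06 0.01 0.01] open 0.241
```

View pics/w7a.png

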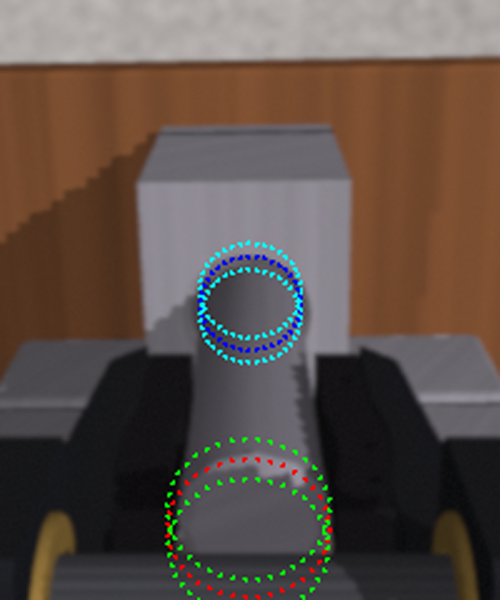

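The pin bottom is about 6 mm below the lug top with no extra force, so it has entered the bore. I'll continue down.

Emit:
send_rows(
  series=[
    {"delta_pos": [0, 0, 0.6], "turn": 0, "jaw": 1},
    {"delta_pos": [0, 0, 1.2], "turn": 0, "jaw": 1},
    {"delta_pos": [0, 0, 1.8], "turn": 0, "jaw": 1},
    {"delta_pos": [0, 0, 2.4], "turn": 0, "jaw": 1},
    {"delta_pos": [0, 0, 2.8], "turn": 0, "jaw": 1},
    {"delta_pos": [0, 0, 3.1], "turn": 0, "jaw": 1},
    {"delta_pos": [0, 0, 3.3], "turn": 0, "jaw": 1},
  ],
)

```text
clock: 8.45
tool_pos: [0.5703, 0.0666, 0.0922]
eef_rot: [0.996, -0.093, -0.0, 0.0]
contact_force: [-1.4, 1.1, -1.0]
opening: 0.236
```

Run:
```python
from h import *
st()
```

```text
t 8.45 pos [0.5703 0.0666 0.0922] xyaw -10.63 tilt 0.05 q [ 0.02  0.87 -0.37  1.83  0.56  0.55 -0.91] F [-1.4  1.1 -1. ] m [ 0.19  0.31 -0.02] open 0.236
```

Emit:
send_rows(
  series=[
    {"delta_pos": [0, 0, 0.1], "turn": 0, "jaw": 1},
    {"delta_pos": [0, 0, 0.1], "turn": 0, "jaw": 0.3},
    {"delta_pos": [0, 0, 0.1], "turn": 0, "jaw": 0.3},
    {"delta_pos": [0, 0, 0.1], "turn": 0, "jaw": 0.3},
    {"delta_pos": [0, 0, -2], "turn": 0, "jaw": 0.1},
    {"delta_pos": [0, 0, -6], "turn": 0, "jaw": 0},
    {"delta_pos": [0, 0, -10], "turn": 0, "jaw": 0},
  ],
)

```text
clock: 9.03
tool_pos: [0.5698, 0.0661, 0.1932]
eef_rot: [0.996, -0.093, -0.001, 0.0]
contact_force: [1.3, -0.1, 0.4]
opening: 0.665
```

Run:
```python
from h import *
s,M=st();P=vision.camera_params("wrist"); im=vision.snapshot("wrist")
def draw(im,cam,p,rad,col,P=None):
    c=[np.array(p)+[rad*np.cos(a),rad*np.sin(a),0] for a in np.linspace(0,6.28,60)]
    for q in proj(cam,c,P): cv2.circle(im,(int(q[0]*8),int(q[1]*8)),4,col,1,shift=3)
i2=im.copy();draw(i2,"wrist",[.570,.0655,.115],.011,(0,0,255),P)
a=vision.snapshot("side");b=a.copy();draw(b,"side",[.570,.0655,.115],.011,(0,0,255));draw(b,"side",[.570,.0655,.119],.011,(0,255,0))
o=np.hstack([cv2.resize(x[y0:y0+120,x0:x0+120],(400,400),interpolation=2) for x,x0,y0 in ((im,260,150),(i2,260,150))])
o2=np.hstack([cv2.resize(x[235:315,280:360],(400,400),interpolation=2) for x in (a,b)])
cv2.imwrite("pics/p8.png",cv2.resize(np.vstack([o,o2]),(600,600)))
print(totool([.4887,.3242,.2]))
```

```text
t 9.03 pos [0.5698 0.0661 0.1932] xyaw -10.64 tilt 0.16 q [ 0.08  0.73 -0.48  1.77  0.46  0.76 -0.82] F [ 1.3 -0.1  0.4] m [-0.08 -0.19  0.01] open 0.665
[-13.21079263 -23.60044041  -0.14205279]
```

View pics/p8.png

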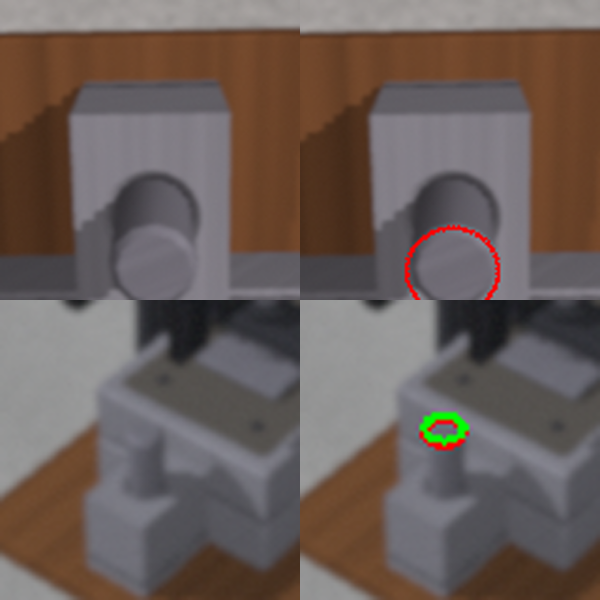

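Emit:
send_rows(
  series=[
    {"delta_pos": [-13.2, -23.6, 0], "turn": 0, "jaw": 0},
    {"delta_pos": [-13.2, -23.6, 0], "turn": 0, "jaw": 0},
    {"delta_pos": [-13.2, -23.6, 0], "turn": 0, "jaw": 0},
    {"delta_pos": [-13.2, -23.6, 0], "turn": 0, "jaw": 0},
    {"delta_pos": [-13.2, -23.6, 0], "turn": 0, "jaw": 0},
    {"delta_pos": [-13.2, -23.6, 0], "turn": 0, "jaw": 0},
    {"delta_pos": [-13.2, -23.6, 0], "turn": 0, "jaw": 0},
    {"delta_pos": [-13.2, -23.6, 0], "turn": 0, "jaw": 0},
  ],
)

```text
clock: 9.8
tool_pos: [0.4812, 0.3302, 0.1931]
eef_rot: [0.996, -0.088, -0.001, -0.003]
contact_force: [-0.4, 0.8, 0.5]
opening: 1.003
```

Emit:
send_rows(
  series=[
    {"delta_pos": [0, 0, 0], "turn": 0, "jaw": 0},
    {"delta_pos": [0, 0, 0], "turn": 0, "jaw": 0},
    {"delta_pos": [0, 0, 0], "turn": 0, "jaw": 0},
  ],
)

```text
clock: 10.05
tool_pos: [0.4856, 0.3204, 0.1924]
eef_rot: [0.996, -0.094, 0.0, 0.001]
contact_force: [-0.2, -1.1, -0.4]
opening: 1.004
```

Run:
```python
from h import *
s,M=st();P=vision.camera_params("wrist"); im=vision.snapshot("wrist"); np.save("w9P.npy",P,allow_pickle=True)
cv2.imwrite("pics/w9.png",im);cv2.imwrite("pics/w9a.png",cv2.resize(im[180:300,260:380],None,fx=5,fy=5,interpolation=2))
print(totool([.489,.324,.057]))
```

```text
t 10.05 pos [0.4856 0.3204 0.1924] xyaw -10.83 tilt 0.13 q [-0.42  0.73 -0.43  1.75  0.42  0.76 -1.25] F [-0.2 -1.1 -0.4] m [-0.06 -0.04  0.01] open 1.004
[ 0.26286222 -0.42582655 13.55375615]
```

View pics/w9a.png

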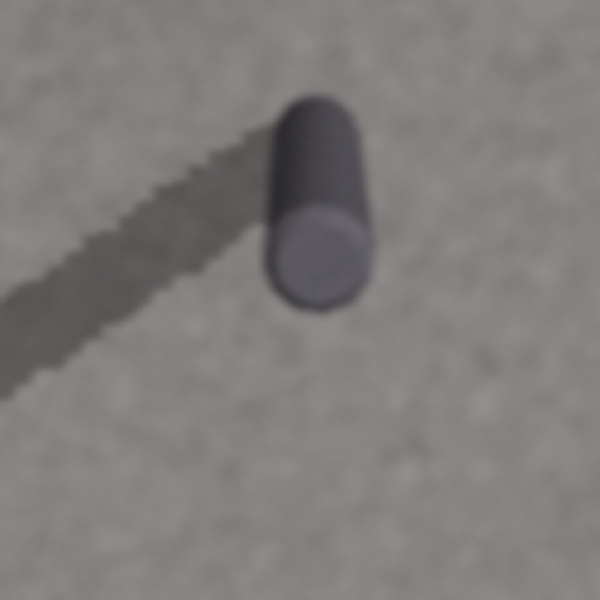

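The thin pin's top centre is at about (323.8,231.3).

Run:
```python
from h import *
P=np.load("w9P.npy",allow_pickle=True).item();p=atz("wrist",(323.5,231.1),.08,P);st();print(p,totool([p[0],p[1],.057]))
```

```text
t 10.1 pos [0.4856 0.3206 0.1925] xyaw -10.83 tilt 0.1 q [-0.41  0.73 -0.43  1.75  0.42  0.76 -1.25] F [-0.5  0.   0.2] m [-0.06 -0.11 -0.02] open 1.004
[0.48918412 0.32602231 0.08      ] [ 0.24294837 -0.62791517 13.55340376]
```

Emit:
send_rows(
  series=[
    {"delta_pos": [0.25, -0.5, 4], "turn": 0, "jaw": 0},
    {"delta_pos": [0.25, -0.5, 8], "turn": 0, "jaw": 0},
    {"delta_pos": [0.25, -0.5, 11.5], "turn": 0, "jaw": 0},
    {"delta_pos": [0.25, -0.5, 13.5], "turn": 0, "jaw": 0},
    {"delta_pos": [0.25, -0.5, 13.5], "turn": 0, "jaw": 0.3},
    {"delta_pos": [0.25, -0.5, 13.5], "turn": 0, "jaw": 0.5},
    {"delta_pos": [0.25, -0.5, 13.5], "turn": 0, "jaw": 0.5},
  ],
)

```text
clock: 10.68
tool_pos: [0.489, 0.3274, 0.0591]
eef_rot: [0.996, -0.093, 0.001, -0.001]
contact_force: [-1.1, -1.2, -0.1]
opening: 0.795
```

Run:
```python
from h import *
inhand("w10",.008,.023)
```

```text
t 10.68 pos [0.489  0.3274 0.0591] xyaw -10.71 tilt 0.13 q [-0.49  0.93 -0.31  1.8   0.54  0.49 -1.35] F [-1.1 -1.2 -0.1] m [-0.04 -0.14  0.01] open 0.795
```

View pics/w10a.png

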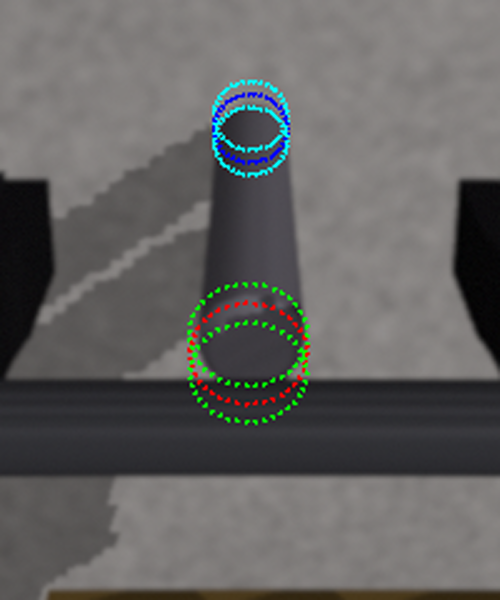

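Emit:
send_rows(
  series=[
    {"delta_pos": [0, 0.1, 0.1], "turn": 0, "jaw": 1},
    {"delta_pos": [0, 0.1, 0.1], "turn": 0, "jaw": 1},
    {"delta_pos": [0, 0.1, 0.1], "turn": 0, "jaw": 1},
    {"delta_pos": [0, 0.1, 0.1], "turn": 0, "jaw": 1},
    {"delta_pos": [0, 0.1, 0.1], "turn": 0, "jaw": 1},
    {"delta_pos": [0, 0.1, 0.1], "turn": 0, "jaw": 1},
    {"delta_pos": [0, 0.1, 0.1], "turn": 0, "jaw": 1},
    {"delta_pos": [0, 0.1, 0.1], "turn": 0, "jaw": 1},
  ],
  force=30,
)

```text
clock: 11.4
tool_pos: [0.4876, 0.3264, 0.0567]
eef_rot: [0.996, -0.093, 0.0, 0.0]
contact_force: [-0.6, -1.0, 0.1]
opening: 0.168
```

Emit:
send_rows(
  series=[
    {"delta_pos": [0, 0, 0], "turn": 0, "jaw": 1},
    {"delta_pos": [0, 0, 0], "turn": 0, "jaw": 1},
    {"delta_pos": [0, 0, 0], "turn": 0, "jaw": 1},
    {"delta_pos": [0, 0, 0], "turn": 0, "jaw": 1},
  ],
)

```text
clock: 11.73
tool_pos: [0.4876, 0.3263, 0.0568]
eef_rot: [0.996, -0.093, -0.0, 0.0]
contact_force: [0.5, -0.7, -0.3]
opening: 0.175
```

Run:
```python
from h import *
inhand("w11",.008,.023)
```

```text
t 11.73 pos [0.4876 0.3263 0.0568] xyaw -10.64 tilt 0.01 q [-0.49  0.93 -0.31  1.8   0.54  0.49 -1.36] F [ 0.5 -0.7 -0.3] m [-0.03 -0.05  0.  ] open 0.175
```

View pics/w11a.png

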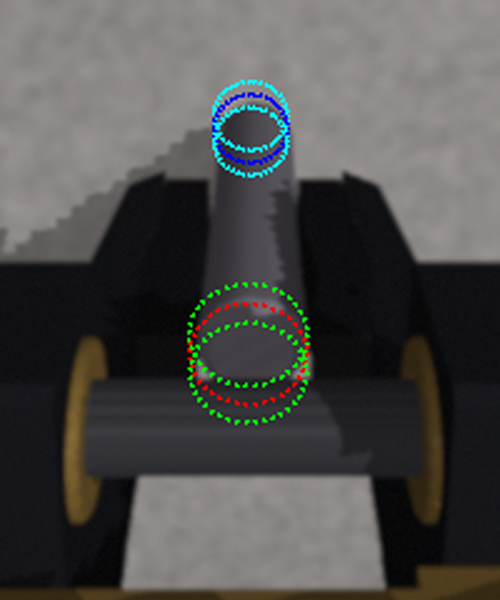

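Emit:
send_rows(
  series=[
    {"delta_pos": [0, 0, -3], "turn": 0, "jaw": 1},
    {"delta_pos": [0, 0, -7], "turn": 0, "jaw": 1},
    {"delta_pos": [0, 0, -11], "turn": 0, "jaw": 1},
    {"delta_pos": [0.5, 2, -14.5], "turn": 0, "jaw": 1},
    {"delta_pos": [1.5, 4.5, -17.5], "turn": 0, "jaw": 1},
    {"delta_pos": [2.5, 7.5, -20], "turn": 0, "jaw": 1},
    {"delta_pos": [3.5, 11, -21.5], "turn": 0, "jaw": 1},
    {"delta_pos": [4.5, 15, -21.5], "turn": 0, "jaw": 1},
  ],
)

```text
clock: 12.45
tool_pos: [0.5058, 0.1716, 0.2753]
eef_rot: [0.996, -0.092, 0.003, -0.002]
contact_force: [0.3, -0.0, -0.3]
opening: 0.167
```

Emit:
send_rows(
  series=[
    {"delta_pos": [8.7, 32, 0], "turn": 0, "jaw": 1},
    {"delta_pos": [8.7, 32, 0], "turn": 0, "jaw": 1},
    {"delta_pos": [8.7, 32, 0], "turn": 0, "jaw": 1},
    {"delta_pos": [8.7, 32, 0], "turn": 0, "jaw": 1},
    {"delta_pos": [8.7, 32, 0], "turn": 0, "jaw": 1},
    {"delta_pos": [8.7, 32, 0], "turn": 0, "jaw": 1},
    {"delta_pos": [8.7, 32, 0], "turn": 0, "jaw": 1},
    {"delta_pos": [8.7, 32, 0], "turn": 0, "jaw": 1},
  ],
)

```text
clock: 13.12
tool_pos: [0.5299, -0.1625, 0.2716]
eef_rot: [0.996, -0.093, -0.0, 0.0]
contact_force: [0.3, -0.2, -1.3]
opening: 0.17
```

Emit:
send_rows(
  series=[
    {"delta_pos": [0, 0, 0], "turn": 0, "jaw": 1},
    {"delta_pos": [0, 0, 0], "turn": 0, "jaw": 1},
    {"delta_pos": [0, 0, 0], "turn": 0, "jaw": 1},
  ],
)

```text
clock: 13.37
tool_pos: [0.5303, -0.1592, 0.2716]
eef_rot: [0.996, -0.093, -0.0, -0.001]
contact_force: [0.2, 1.1, -0.3]
opening: 0.17
```

Run:
```python
from h import *
st();print(totool([.5305,-.1595,.167]))
```

```text
t 13.37 pos [ 0.5303 -0.1592  0.2716] xyaw -10.63 tilt 0.07 q [ 0.53  0.61 -0.54  1.75  0.38  0.9  -0.35] F [ 0.2  1.1 -0.3] m [ 0.09 -0.07  0.01] open 0.17
[ 0.03378214  0.04070467 10.45850342]
```

Emit:
send_rows(
  series=[
    {"delta_pos": [0, 0, 4], "turn": 0, "jaw": 1},
    {"delta_pos": [0, 0, 8], "turn": 0, "jaw": 1},
    {"delta_pos": [0, 0, 10.4], "turn": 0, "jaw": 1},
    {"delta_pos": [0, 0, 10.4], "turn": 0, "jaw": 1},
    {"delta_pos": [0, 0, 10.4], "turn": 0, "jaw": 1},
    {"delta_pos": [0, 0, 10.4], "turn": 0, "jaw": 1},
  ],
)

```text
clock: 13.87
tool_pos: [0.532, -0.1585, 0.1694]
eef_rot: [0.996, -0.092, 0.001, -0.0]
contact_force: [0.5, -0.9, -0.4]
opening: 0.163
```

Run:
```python
from h import *
s,M=st();P=vision.camera_params("wrist"); im=vision.snapshot("wrist"); cv2.imwrite("pics/w12.png",im)
big=cv2.resize(im[160:340,240:400],None,fx=4,fy=4,interpolation=2)
def draw(p,rad,col):
    c=[np.array(p)+[rad*np.cos(a),rad*np.sin(a),0] for a in np.linspace(0,6.28,90)]
    for q in proj("wrist",c,P): cv2.circle(big,(int((q[0]-240+.5)*4),int((q[1]-160+.5)*4)),1,col,-1)
for rad,col in ((.011,(0,0,255)),(.009,(0,255,0))): draw([.5302,-.1613,.075],rad,col)
pt=s["tool_pos"]+M@[0,.002,0]
draw([pt[0],pt[1],s["tool_pos"][2]-.057],.008,(255,0,0)); draw([pt[0],pt[1],s["tool_pos"][2]-.0555],.008,(255,255,0))
cv2.imwrite("pics/w12b.png",big)
```

```text
t 13.87 pos [ 0.532  -0.1585  0.1694] xyaw -10.51 tilt 0.16 q [ 0.47  0.74 -0.45  1.85  0.5   0.66 -0.46] F [ 0.5 -0.9 -0.4] m [-0.03 -0.09  0.03] open 0.163
```

View pics/w12b.png

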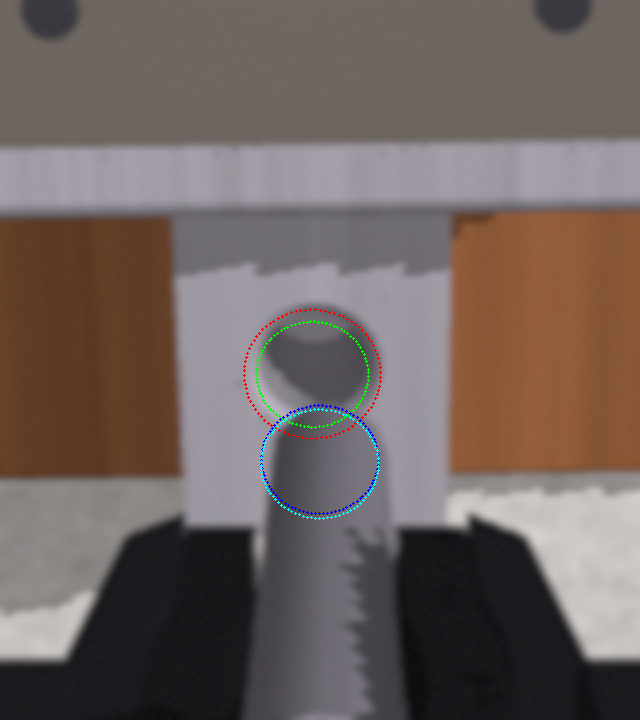

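Emit:
send_rows(
  series=[
    {"delta_pos": [-0.15, 0, 1.5], "turn": 0, "jaw": 1},
    {"delta_pos": [-0.15, 0, 2.3], "turn": 0, "jaw": 1},
    {"delta_pos": [-0.15, 0, 2.3], "turn": 0, "jaw": 1},
    {"delta_pos": [-0.15, 0, 2.3], "turn": 0, "jaw": 1},
    {"delta_pos": [-0.15, 0, 2.3], "turn": 0, "jaw": 1},
  ],
)

```text
clock: 14.33
tool_pos: [0.5298, -0.1597, 0.1457]
eef_rot: [0.996, -0.093, 0.001, 0.0]
contact_force: [0.2, 0.1, -1.1]
opening: 0.165
```

Run:
```python
from h import *
s,M=st();P=vision.camera_params("wrist"); im=vision.snapshot("wrist"); cv2.imwrite("pics/w13.png",im)
big=cv2.resize(im[160:340,240:400],None,fx=4,fy=4,interpolation=2)
def draw(p,rad,col):
    c=[np.array(p)+[rad*np.cos(a),rad*np.sin(a),0] for a in np.linspace(0,6.28,90)]
    for q in proj("wrist",c,P): cv2.circle(big,(int((q[0]-240+.5)*4),int((q[1]-160+.5)*4)),1,col,-1)
for rad,col in ((.011,(0,0,255)),(.009,(0,255,0))): draw([.5302,-.1607,.075],rad,col)
pt=s["tool_pos"]+M@[0.000,.002,0]
draw([pt[0],pt[1],s["tool_pos"][2]-.057],.008,(255,0,0)); draw([pt[0],pt[1],s["tool_pos"][2]-.0555],.008,(255,255,0))
cv2.imwrite("pics/w13b.png",big)
st()
```

```text
t 14.33 pos [ 0.5298 -0.1597  0.1457] xyaw -10.64 tilt 0.09 q [ 0.46  0.77 -0.43  1.87  0.53  0.61 -0.48] F [ 0.2  0.1 -1.1] m [ 0.02 -0.06  0.03] open 0.165
t 14.38 pos [ 0.5298 -0.1597  0.1457] xyaw -10.65 tilt 0.09 q [ 0.46  0.77 -0.43  1.87  0.53  0.61 -0.48] F [-0.1  0.4 -1.2] m [-0.06 -0.07  0.03] open 0.17
```

View pics/w13b.png

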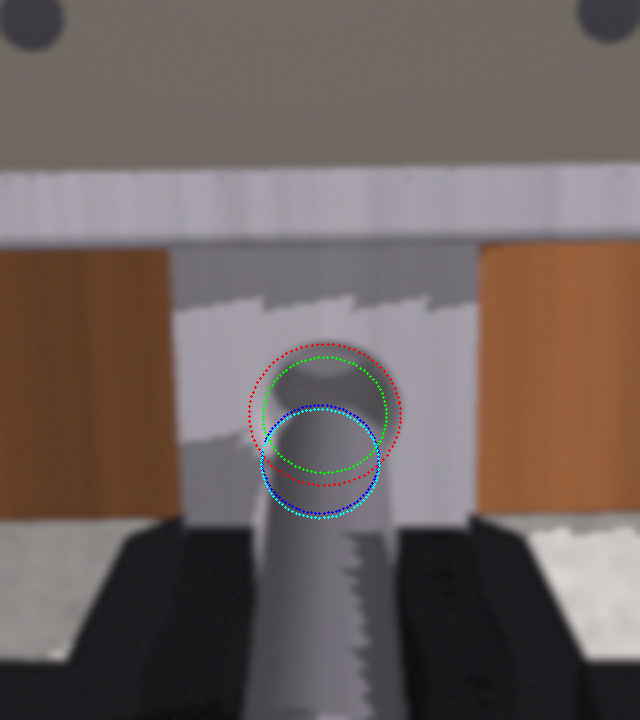

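Emit:
send_rows(
  series=[
    {"delta_pos": [0, -0.1, 0.6], "turn": 0, "jaw": 1},
    {"delta_pos": [0, -0.1, 1.1], "turn": 0, "jaw": 1},
    {"delta_pos": [0, -0.1, 1.4], "turn": 0, "jaw": 1},
    {"delta_pos": [0, -0.1, 1.7], "turn": 0, "jaw": 1},
    {"delta_pos": [0, -0.1, 1.9], "turn": 0, "jaw": 1},
    {"delta_pos": [0, -0.1, 2.1], "turn": 0, "jaw": 1},
  ],
)

```text
clock: 14.88
tool_pos: [0.5292, -0.1587, 0.1235]
eef_rot: [0.996, -0.093, -0.0, -0.0]
contact_force: [1.0, -0.7, -1.0]
opening: 0.173
```

Run:
```python
from h import *
st()
```

```text
t 14.88 pos [ 0.5292 -0.1587  0.1235] xyaw -10.64 tilt 0.02 q [ 0.44  0.8  -0.4   1.88  0.55  0.56 -0.51] F [ 1.  -0.7 -1. ] m [-0.01 -0.05  0.01] open 0.173
```

Bottom is about 8 mm inside the bore with no resistance, so I'll continue.

Emit:
send_rows(
  series=[
    {"delta_pos": [0, 0, 0.6], "turn": 0, "jaw": 1},
    {"delta_pos": [0, 0, 1.2], "turn": 0, "jaw": 1},
    {"delta_pos": [0, 0, 1.8], "turn": 0, "jaw": 1},
    {"delta_pos": [0, 0, 2.4], "turn": 0, "jaw": 1},
    {"delta_pos": [0, 0, 2.8], "turn": 0, "jaw": 1},
    {"delta_pos": [0, 0, 3.0], "turn": 0, "jaw": 1},
    {"delta_pos": [0, 0, 3.1], "turn": 0, "jaw": 1},
    {"delta_pos": [0, 0, 3.1], "turn": 0, "jaw": 1},
  ],
)

```text
clock: 15.55
tool_pos: [0.5292, -0.1587, 0.0926]
eef_rot: [0.996, -0.093, -0.0, 0.0]
contact_force: [-0.2, -0.2, -1.3]
opening: 0.168
```

Run:
```python
from h import *
st()
```

```text
t 15.55 pos [ 0.5292 -0.1587  0.0926] xyaw -10.64 tilt 0.02 q [ 0.42  0.85 -0.36  1.9   0.59  0.5  -0.54] F [-0.2 -0.2 -1.3] m [-0.07 -0.06  0.07] open 0.168
```

Emit:
send_rows(
  series=[
    {"delta_pos": [0, 0, 0.1], "turn": 0, "jaw": 1},
    {"delta_pos": [0, 0, 0.1], "turn": 0, "jaw": 0.3},
    {"delta_pos": [0, 0, 0.1], "turn": 0, "jaw": 0.3},
    {"delta_pos": [0, 0, 0.1], "turn": 0, "jaw": 0.3},
    {"delta_pos": [0, 0, -4], "turn": 0, "jaw": 0},
    {"delta_pos": [0, 0, -8], "turn": 0, "jaw": 0},
    {"delta_pos": [0, 0, -12], "turn": 0, "jaw": 0},
    {"delta_pos": [0, 0, -16], "turn": 0, "jaw": 0},
  ],
)

```text
clock: 16.22
tool_pos: [0.5288, -0.1585, 0.2547]
eef_rot: [0.996, -0.093, -0.0, -0.0]
contact_force: [0.2, -0.6, 0.4]
opening: 0.672
```

Emit:
send_rows(
  series=[
    {"delta_pos": [0, -5, -4], "turn": 0, "jaw": 0},
    {"delta_pos": [0, -10, -7], "turn": 0, "jaw": 0},
    {"delta_pos": [0, -12, -7], "turn": 0, "jaw": 0},
    {"delta_pos": [0, -12, -7], "turn": 0, "jaw": 0},
    {"delta_pos": [0, -12, -7], "turn": 0, "jaw": 0},
    {"delta_pos": [0, -12, -7], "turn": 0, "jaw": 0},
    {"delta_pos": [0, -12, -7], "turn": 0, "jaw": 0},
  ],
)

```text
clock: 16.8
tool_pos: [0.5507, -0.0428, 0.3218]
eef_rot: [0.996, -0.094, -0.001, 0.001]
contact_force: [-0.1, -0.7, -0.5]
opening: 1.001
```

Run:
```python
from h import *
s,M=st();P=vision.camera_params("wrist"); im=vision.snapshot("wrist"); cv2.imwrite("pics/w14.png",im); np.save("w14P.npy",P,allow_pickle=True);st()
```

```text
t 16.8 pos [ 0.5507 -0.0428  0.3218] xyaw -10.75 tilt 0.17 q [ 0.33  0.55 -0.56  1.68  0.34  1.01 -0.53] F [-0.1 -0.7 -0.5] m [-0.09 -0.08 -0.  ] open 1.001
t 16.85 pos [ 0.5506 -0.0431  0.3217] xyaw -10.8 tilt 0.18 q [ 0.33  0.55 -0.56  1.68  0.34  1.01 -0.53] F [-0.3 -0.3  0.4] m [-0.03 -0.04  0.01] open 1.003
```

View pics/w14.png

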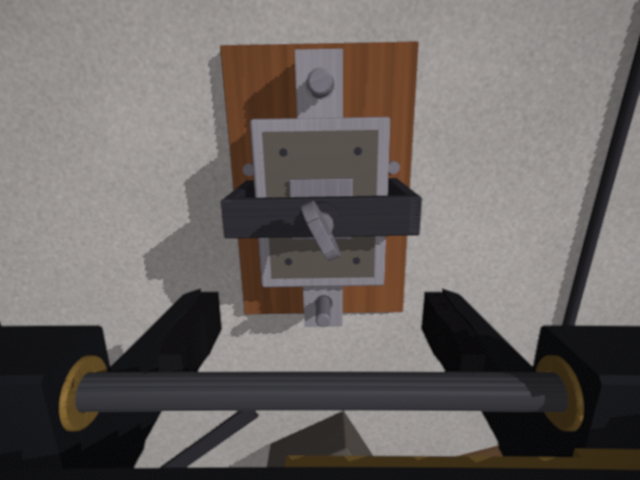

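Both pins stand in their bores, at (320,82) and (323,308). I'll fit the screw head's yaw next and check pin heights in the side view.

Run:
```python
from h import *
P=np.load("w14P.npy",allow_pickle=True).item(); im=cv2.imread("pics/w14.png")
x0,y0,k=280,180,7
outs=[]
for yaw in (-72,-77):
    big=cv2.resize(im[y0:y0+100,x0:x0+80],None,fx=k,fy=k,interpolation=2) 
    a=np.radians(yaw); ux=np.array([np.cos(a),np.sin(a),0]);uy=np.array([-np.sin(a),np.cos(a),0])
    for z,col in ((.187,(0,0,255)),(.158,(0,255,0))):
        c=np.array([.5502,-.0478,z]); pts=[c+sx*.025*ux+sy*.005*uy for sx,sy in((1,1),(1,-1),(-1,-1),(-1,1))]
        q=((proj("wrist",pts,P)-[x0,y0]+.5)*k).astype(int); cv2.polylines(big,[q],True,col,1)
    outs.append(big[:,:400])
cv2.imwrite("pics/w14b.png",np.hstack(outs)[:600])
a=vision.snapshot("side"); cv2.imwrite("pics/sd14.png",cv2.resize(a[195:325,290:410],None,fx=4.5,fy=4.5,interpolation=2))
```

```text
(no output)
```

View pics/w14b.png

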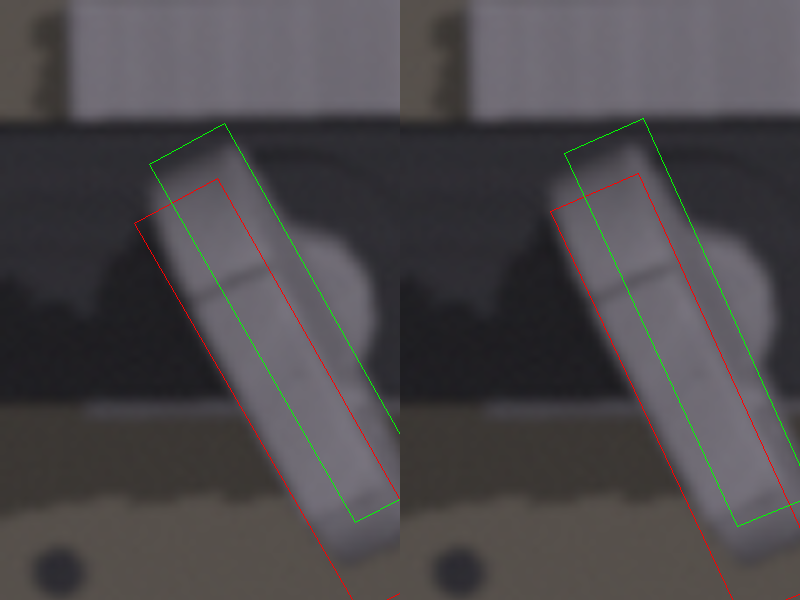

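View pics/sd14.png

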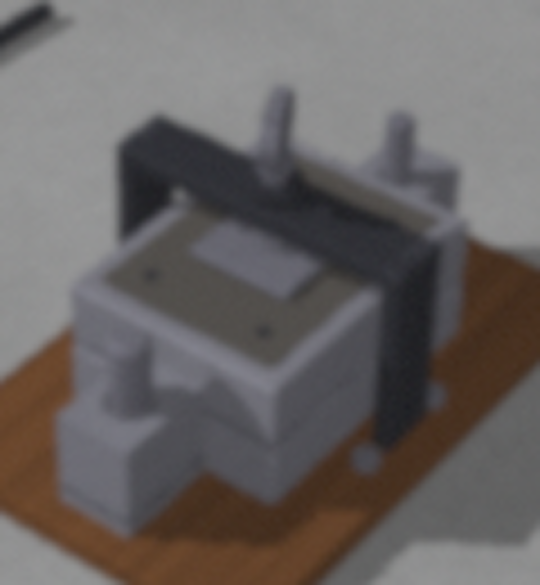

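The side view shows both pins seated. A head yaw of about -77° fits, so the jaws need to be at about +13°.

Emit:
send_rows(
  series=[
    {"delta_pos": [0, 0.5, 3], "turn": -7, "jaw": 0},
    {"delta_pos": [0, 0.5, 6], "turn": -14, "jaw": 0},
    {"delta_pos": [0, 0.5, 8.5], "turn": -21, "jaw": 0},
    {"delta_pos": [0, 0.5, 8.5], "turn": -24, "jaw": 0},
    {"delta_pos": [0, 0.5, 8.5], "turn": -24, "jaw": 0},
    {"delta_pos": [0, 0.5, 8.5], "turn": -24, "jaw": 0},
    {"delta_pos": [0, 0.5, 8.5], "turn": -24, "jaw": 0},
  ],
)

```text
clock: 17.48
tool_pos: [0.551, -0.0463, 0.2383]
eef_rot: [0.993, 0.115, 0.001, 0.0]
contact_force: [-0.9, -0.6, 0.4]
opening: 1.0
```

Run:
```python
from h import *
s,M=st();P=vision.camera_params("wrist"); im=vision.snapshot("wrist"); cv2.imwrite("pics/w15.png",im);st();print(totool([.5502,-.0478,.165]))
for d in nets.trace("wrist","screw_grip")[:2]:
    ys,xs=np.where(d["region"]); print(d["score"],xs.mean(),ys.mean(),cv2.minAreaRect(np.c_[xs,ys].astype(np.int32)))
```

```text
t 17.48 pos [ 0.551  -0.0463  0.2383] xyaw 13.19 tilt 0.07 q [ 0.37  0.67 -0.63  1.79  0.5   0.85 -0.26] F [-0.9 -0.6  0.4] m [-0.   -0.08  0.04] open 1.0
t 17.53 pos [ 0.551  -0.0461  0.2385] xyaw 13.24 tilt 0.09 q [ 0.37  0.67 -0.63  1.79  0.5   0.85 -0.26] F [-0.2 -0.   1.1] m [-0.07 -0.13 -0.  ] open 1.004
[-0.13166264  0.14306136  7.34736298]
0.75 318.24252136752136 263.12660256410254 ((318.5, 265.0), (84.0, 31.0), 90.0)
0.63 326.7850792638105 183.09877810293892 ((331.49249267578125, 197.51132202148438), (264.9629211425781, 357.0619201660156), 22.19771957397461)
```

View pics/w15.png

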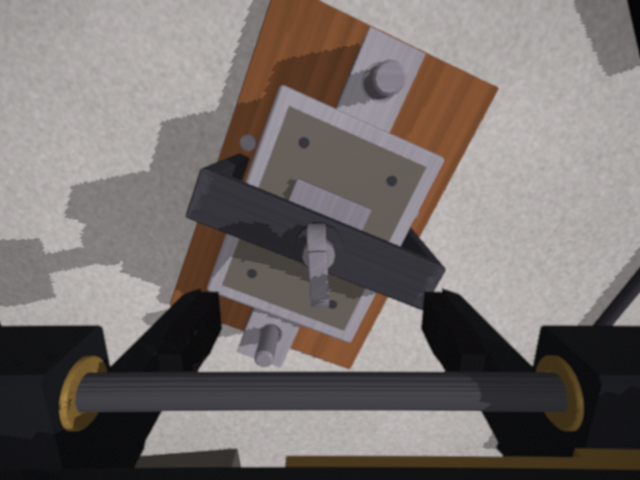

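The head now stands vertical in the image at (318,265), aligned with the pads. I'll descend and grip.

Emit:
send_rows(
  series=[
    {"delta_pos": [-0.1, 0.15, 3.5], "turn": 0, "jaw": 0},
    {"delta_pos": [-0.1, 0.15, 6], "turn": 0, "jaw": 0.2},
    {"delta_pos": [-0.1, 0.15, 7.3], "turn": 0, "jaw": 0.5},
    {"delta_pos": [-0.1, 0.15, 7.3], "turn": 0, "jaw": 1},
    {"delta_pos": [-0.1, 0.15, 7.3], "turn": 0, "jaw": 1},
    {"delta_pos": [-0.1, 0.15, 7.3], "turn": 0, "jaw": 1},
    {"delta_pos": [-0.1, 0.15, 7.3], "turn": 0, "jaw": 1},
    {"delta_pos": [-0.1, 0.15, 7.3], "turn": 0, "jaw": 1},
  ],
  force=40,
)

```text
clock: 18.25
tool_pos: [0.5507, -0.0473, 0.166]
eef_rot: [0.993, 0.116, 0.001, 0.0]
contact_force: [0.0, 0.3, -0.1]
opening: 0.491
```

Emit:
send_rows(
  series=[
    {"delta_pos": [0, 0, 0], "turn": 0, "jaw": 1},
    {"delta_pos": [0, 0, 0], "turn": 0, "jaw": 1},
    {"delta_pos": [0, 0, 0], "turn": 0, "jaw": 1},
    {"delta_pos": [0, 0, 0], "turn": 0, "jaw": 1},
    {"delta_pos": [0, 0, 0], "turn": 0, "jaw": 1},
    {"delta_pos": [0, 0, 0], "turn": 0, "jaw": 1},
    {"delta_pos": [0, 0, 0], "turn": 0, "jaw": 1},
  ],
)

```text
clock: 18.83
tool_pos: [0.5497, -0.0475, 0.165]
eef_rot: [0.993, 0.116, -0.0, 0.0]
contact_force: [-1.6, -0.5, 3.5]
opening: 0.201
```

Run:
```python
from h import *
s,M=st()
```

```text
t 18.83 pos [ 0.5497 -0.0475  0.165 ] xyaw 13.35 tilt 0.03 q [ 0.33  0.76 -0.55  1.86  0.6   0.7  -0.34] F [-1.6 -0.5  3.5] m [-0.15  0.29  0.  ] open 0.201
```

Emit:
send_rows(
  series=[
    {"delta_pos": [0, 0, 0], "turn": 0, "jaw": 1},
    {"delta_pos": [0, 0, 0], "turn": 0, "jaw": 1},
    {"delta_pos": [0, 0, 0], "turn": 0, "jaw": 1},
    {"delta_pos": [0, 0, 0], "turn": 0, "jaw": 1},
  ],
)

```text
clock: 19.17
tool_pos: [0.5497, -0.0475, 0.1649]
eef_rot: [0.993, 0.116, -0.0, 0.0]
contact_force: [-3.8, -0.2, 5.5]
opening: 0.201
```

Run:
```python
from h import *
s,M=st(); im=vision.snapshot("wrist"); cv2.imwrite("pics/w16.png",im)
```

```text
t 19.17 pos [ 0.5497 -0.0475  0.1649] xyaw 13.36 tilt 0.03 q [ 0.33  0.76 -0.55  1.86  0.6   0.7  -0.34] F [-3.8 -0.2  5.5] m [-0.19  0.48 -0.07] open 0.201
```

View pics/w16.png

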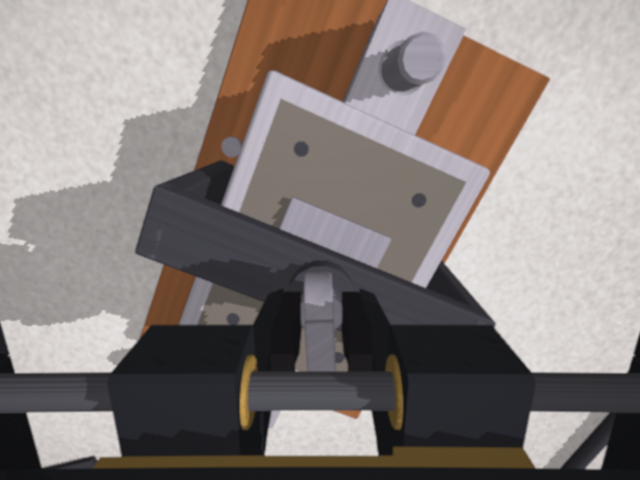

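The opening stays at 17.7 mm against a 10 mm head, so the tips are clamping the round hub below it. I'll open slightly, raise about 9 mm and regrip.

Emit:
send_rows(
  series=[
    {"delta_pos": [0, 0, 0], "turn": 0, "jaw": 0.6},
    {"delta_pos": [0, 0, 0], "turn": 0, "jaw": 0.6},
    {"delta_pos": [0, 0, -0.9], "turn": 0, "jaw": 0.6},
    {"delta_pos": [0, 0, -0.9], "turn": 0, "jaw": 0.8},
    {"delta_pos": [0, 0, -0.9], "turn": 0, "jaw": 1},
    {"delta_pos": [0, 0, -0.9], "turn": 0, "jaw": 1},
    {"delta_pos": [0, 0, -0.9], "turn": 0, "jaw": 1},
    {"delta_pos": [0, 0, -0.9], "turn": 0, "jaw": 1},
  ],
)

```text
clock: 19.88
tool_pos: [0.5496, -0.0474, 0.1737]
eef_rot: [0.993, 0.116, -0.0, 0.0]
contact_force: [-0.4, -1.7, 0.4]
opening: 0.107
```

Emit:
send_rows(
  series=[
    {"delta_pos": [0, 0, 0], "turn": 0, "jaw": 1},
    {"delta_pos": [0, 0, 0], "turn": 0, "jaw": 1},
    {"delta_pos": [0, 0, 0], "turn": 0, "jaw": 1},
    {"delta_pos": [0, 0, 0], "turn": 0, "jaw": 1},
    {"delta_pos": [0, 0, 0], "turn": 0, "jaw": 1},
    {"delta_pos": [0, 0, 0], "turn": 0, "jaw": 1},
  ],
)

```text
clock: 20.38
tool_pos: [0.5497, -0.0474, 0.1738]
eef_rot: [0.993, 0.116, -0.0, 0.0]
contact_force: [-1.1, 0.0, 1.4]
opening: 0.111
```

Run:
```python
from h import *
s,M=st(); im=vision.snapshot("wrist"); cv2.imwrite("pics/w17.png",im[220:440,200:440])
```

```text
t 20.38 pos [ 0.5497 -0.0474  0.1738] xyaw 13.36 tilt 0.03 q [ 0.33  0.75 -0.56  1.85  0.59  0.71 -0.33] F [-1.1  0.   1.4] m [-0.11  0.23  0.02] open 0.111
```

View pics/w17.png

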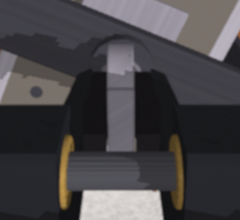

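The opening is now 9.8 mm, so the head is gripped. I'll start screwing down.

Emit:
send_rows(
  series=[
    {"delta_pos": [0, 0, 0.01], "turn": 7, "jaw": 1},
    {"delta_pos": [0, 0, 0.02], "turn": 14, "jaw": 1},
    {"delta_pos": [0, 0, 0.02], "turn": 21, "jaw": 1},
    {"delta_pos": [0, 0, 0.03], "turn": 28, "jaw": 1},
    {"delta_pos": [0, 0, 0.04], "turn": 35, "jaw": 1},
    {"delta_pos": [0, 0, 0.05], "turn": 42, "jaw": 1},
    {"delta_pos": [0, 0, 0.05], "turn": 49, "jaw": 1},
    {"delta_pos": [0, 0, 0.06], "turn": 55, "jaw": 1},
  ],
)

```text
clock: 21.1
tool_pos: [0.5494, -0.0474, 0.1731]
eef_rot: [0.934, -0.358, -0.0, 0.0]
contact_force: [-1.3, 0.4, 1.3]
opening: 0.107
```

Run:
```python
from h import *
s,M=st()
```

```text
t 21.1 pos [ 0.5494 -0.0474  0.1731] xyaw -41.96 tilt 0.06 q [ 0.18  0.71 -0.29  1.86  0.33  0.62 -1.05] F [-1.3  0.4  1.3] m [-0.06  0.43  0.1 ] open 0.107
```

Emit:
send_rows(
  series=[
    {"delta_pos": [0, 0, 0.01], "turn": 7, "jaw": 1},
    {"delta_pos": [0, 0, 0.02], "turn": 14, "jaw": 1},
    {"delta_pos": [0, 0, 0.02], "turn": 21, "jaw": 1},
    {"delta_pos": [0, 0, 0.03], "turn": 28, "jaw": 1},
    {"delta_pos": [0, 0, 0.04], "turn": 35, "jaw": 1},
    {"delta_pos": [0, 0, 0.05], "turn": 42, "jaw": 1},
    {"delta_pos": [0, 0, 0.05], "turn": 46, "jaw": 1},
    {"delta_pos": [0, 0, 0.05], "turn": 46, "jaw": 1},
  ],
)

```text
clock: 21.77
tool_pos: [0.5493, -0.0472, 0.1726]
eef_rot: [0.721, -0.693, -0.0, 0.001]
contact_force: [-2.2, 0.1, 2.7]
opening: 0.111
```

Run:
```python
from h import *
s,M=st(); im=vision.snapshot("wrist"); cv2.imwrite("pics/w18.png",im)
```

```text
t 21.77 pos [ 0.5493 -0.0472  0.1726] xyaw -87.72 tilt 0.08 q [ 0.04  0.7  -0.06  1.87  0.08  0.58 -1.6 ] F [-2.2  0.1  2.7] m [-0.    0.52 -0.04] open 0.111
```

View pics/w18.png

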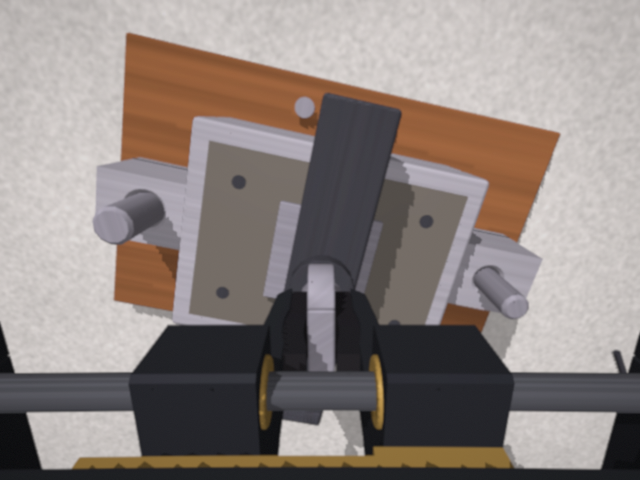

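Emit:
send_rows(
  series=[
    {"delta_pos": [0, 0, 0], "turn": 4, "jaw": 1},
    {"delta_pos": [0, 0, 0.01], "turn": 8, "jaw": 1},
    {"delta_pos": [0, 0, 0.01], "turn": 12, "jaw": 1},
    {"delta_pos": [0, 0, 0.02], "turn": 16, "jaw": 1},
    {"delta_pos": [0, 0, 0.02], "turn": 16, "jaw": 1},
  ],
)

```text
clock: 22.23
tool_pos: [0.5493, -0.0471, 0.1725]
eef_rot: [-0.619, 0.785, 0.0, -0.001]
contact_force: [-2.7, -0.7, 3.5]
opening: 0.118
```

Run:
```python
from h import *
s,M=st()
```

```text
t 22.23 pos [ 0.5493 -0.0471  0.1725] xyaw -103.48 tilt 0.07 q [-0.01  0.7   0.01  1.87 -0.01  0.57 -1.79] F [-2.7 -0.7  3.5] m [-0.03  0.65  0.51] open 0.118
```

Moment z rose to 0.51 N·m, so it's probably at the seat. I'll look at the head against the pads.

Emit:
send_rows(
  series=[
    {"delta_pos": [0, 0, 0], "turn": 3, "jaw": 1},
    {"delta_pos": [0, 0, 0], "turn": 3, "jaw": 1},
    {"delta_pos": [0, 0, 0], "turn": 3, "jaw": 1},
  ],
)

```text
clock: 22.48
tool_pos: [0.5493, -0.0472, 0.1725]
eef_rot: [-0.599, 0.8, 0.0, -0.001]
contact_force: [-2.9, -0.7, 3.3]
opening: 0.118
```

Run:
```python
from h import *
s,M=st(); im=vision.snapshot("wrist"); cv2.imwrite("pics/w19.png",im);old=cv2.imread("pics/w18.png")
cv2.imwrite("pics/w19a.png",cv2.resize(np.hstack([old[230:430,250:390],im[230:430,250:390]]),None,fx=2.8,fy=2.8,interpolation=2))
```

```text
t 22.48 pos [ 0.5493 -0.0472  0.1725] xyaw -106.34 tilt 0.07 q [-0.01  0.7   0.03  1.87 -0.03  0.57 -1.82] F [-2.9 -0.7  3.3] m [0.02 0.83 0.82] open 0.118
```

View pics/w19a.png

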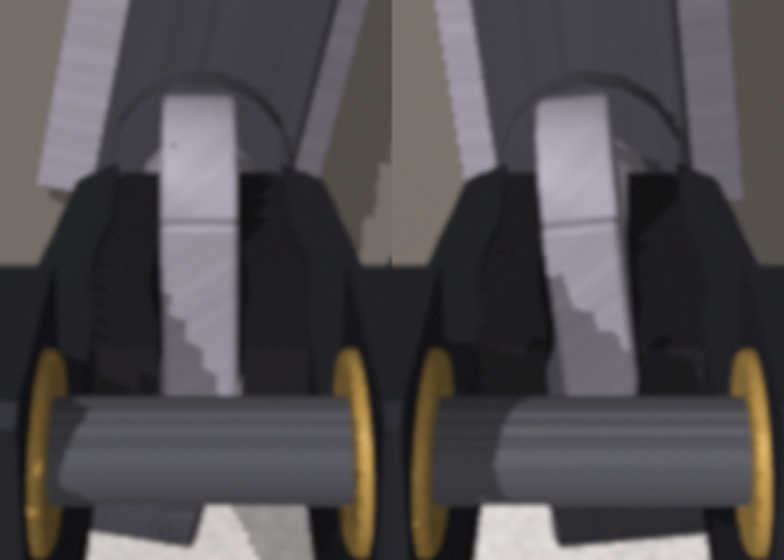

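The head is twisted about 5° against the pads and the moment is 0.8 N·m, so it's on the hard stop. Extrapolating the moment puts the seat at a jaw yaw of about -99.5°, so I'll back off to about -9.5°.

Emit:
send_rows(
  series=[
    {"delta_pos": [0, 0, 0], "turn": -5, "jaw": 1},
    {"delta_pos": [0, 0, -0.01], "turn": -12, "jaw": 1},
    {"delta_pos": [0, 0, -0.01], "turn": -19, "jaw": 1},
    {"delta_pos": [0, 0, -0.02], "turn": -26, "jaw": 1},
    {"delta_pos": [0, 0, -0.03], "turn": -33, "jaw": 1},
    {"delta_pos": [0, 0, -0.04], "turn": -40, "jaw": 1},
    {"delta_pos": [0, 0, -0.04], "turn": -47, "jaw": 1},
    {"delta_pos": [0, 0, -0.05], "turn": -53, "jaw": 1},
  ],
)

```text
clock: 23.2
tool_pos: [0.5494, -0.0474, 0.173]
eef_rot: [0.894, -0.449, -0.001, -0.0]
contact_force: [-4.4, 0.4, 2.4]
opening: 0.111
```

Emit:
send_rows(
  series=[
    {"delta_pos": [0, 0, -0.01], "turn": -7, "jaw": 1},
    {"delta_pos": [0, 0, -0.02], "turn": -14, "jaw": 1},
    {"delta_pos": [0, 0, -0.03], "turn": -21, "jaw": 1},
    {"delta_pos": [0, 0, -0.03], "turn": -28, "jaw": 1},
    {"delta_pos": [0, 0, -0.04], "turn": -35, "jaw": 1},
    {"delta_pos": [0, 0, -0.05], "turn": -40, "jaw": 1},
    {"delta_pos": [0, 0, -0.05], "turn": -44, "jaw": 1},
    {"delta_pos": [0, 0, -0.05], "turn": -44, "jaw": 1},
  ],
)

```text
clock: 23.87
tool_pos: [0.5496, -0.0475, 0.1735]
eef_rot: [0.996, -0.084, -0.0, -0.0]
contact_force: [-3.6, 0.6, 2.8]
opening: 0.109
```

Emit:
send_rows(
  series=[
    {"delta_pos": [0, 0, 0], "turn": 0, "jaw": 1},
    {"delta_pos": [0, 0, 0], "turn": 0, "jaw": 1},
    {"delta_pos": [0, 0, 0], "turn": 0, "jaw": 1},
    {"delta_pos": [0, 0, 0], "turn": 0, "jaw": 1},
  ],
)

```text
clock: 24.2
tool_pos: [0.5496, -0.0475, 0.1735]
eef_rot: [0.996, -0.084, -0.0, 0.0]
contact_force: [-4.9, -1.0, 3.4]
opening: 0.112
```

Run:
```python
from h import *
s,M=st(); im=vision.snapshot("wrist"); cv2.imwrite("pics/w20.png",im);P=vision.camera_params("wrist")
a=vision.snapshot("side");b=vision.snapshot("scene")
cv2.imwrite("pics/s20.png",np.hstack([cv2.resize(a[190:330,260:420],(400,350),interpolation=2),cv2.resize(b[190:330,240:400],(400,350),interpolation=2)]));st()
```

```text
t 24.2 pos [ 0.5496 -0.0475  0.1735] xyaw -9.69 tilt 0.04 q [ 0.27  0.73 -0.45  1.85  0.49  0.67 -0.64] F [-4.9 -1.   3.4] m [-0.09  0.9   0.05] open 0.112
t 24.35 pos [ 0.5496 -0.0475  0.1735] xyaw -9.66 tilt 0.04 q [ 0.27  0.73 -0.45  1.85  0.49  0.67 -0.64] F [-5.1 -0.7  3.1] m [-0.12  0.9  -0.03] open 0.109
```

View pics/w20.png

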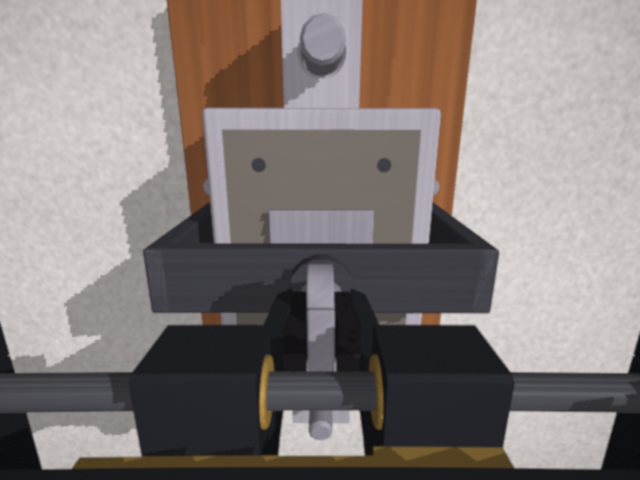

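View pics/s20.png

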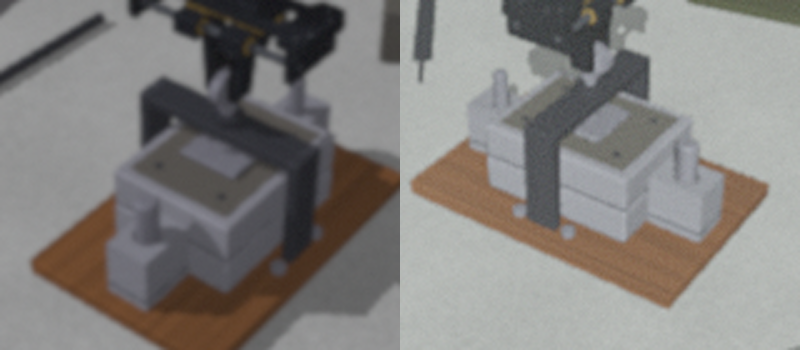

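Run:
```python
from h import *
np.set_printoptions(precision=4,suppress=True)
for p in ([.5702,.0652,.115],[.5301,-.1607,.115]): print(proj("scene",p),proj("side",p),"5mm higher:",proj("scene",[p[0],p[1],.12]))
b=vision.snapshot("scene");a=vision.snapshot("side")
for x,n in ((b,"scene"),(a,"side")):
  for p in ([.5702,.0652],[.5301,-.1607]):
    for z,r_,col in ((.115,.011 if p[1]>0 else .008,(0,0,255)),(.075,.011 if p[1]>0 else .008,(0,255,0))):
      q=proj(n,[[p[0]+r_*np.cos(t),p[1]+r_*np.sin(t),z] for t in np.linspace(0,6.28,24)])
      cv2.polylines(x,[np.round(q*16).astype(int)],True,col,1,shift=4)
c=[cv2.resize(x[v:v+50,u:u+50],(300,300),interpolation=2) for x,u,v in ((b,255,205),(b,330,230),(a,295,255),(a,355,205))]
cv2.imwrite("pics/chk.png",np.vstack([np.hstack(c[:2]),np.hstack(c[2:])]))
```

```text
[[354.9203 246.135 ]] [[317.946  269.9082]] 5mm higher: [[355.0308 244.4347]]
[[279.3294 217.6243]] [[378.4825 220.7361]] 5mm higher: [[279.2445 216.0043]]
```

View pics/chk.png

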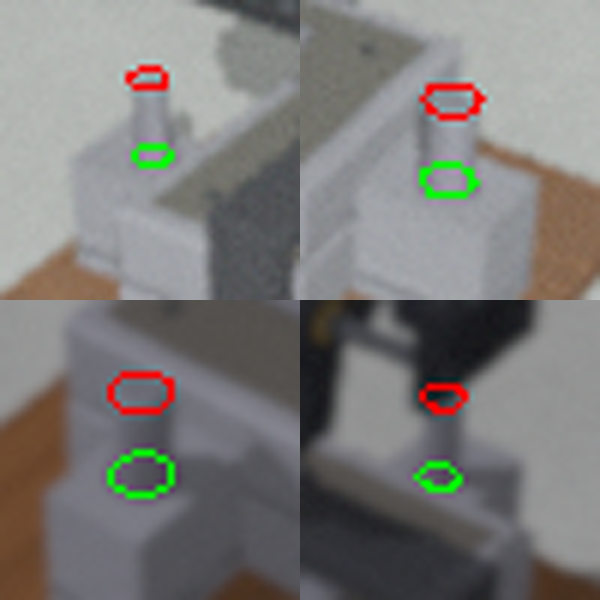

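The pins match their fully-home outlines in both outside views. The screw is at rest and gripped, so I'm handing in.

Run:
```python
from h import *
st(); print(order.finish_job())
```

```text
t 24.45 pos [ 0.5496 -0.0475  0.1735] xyaw -9.66 tilt 0.04 q [ 0.27  0.73 -0.45  1.85  0.49  0.67 -0.64] F [-4.9 -0.4  3.2] m [-0.07  1.    0.05] open 0.114
the job is handed in; nothing more can be done
None
```

I finished the job and handed it in at 24.5 s; no verdict was reported. Both pins are in their own bores, the thick one in the large bore and the thin one in the small. The thumbscrew was screwed down to its seat, backed off a quarter turn, and is still held in the gripper.

- **Pins:** both went in without resistance. In the scene and side views they match the outlines of fully home pins.
- **Seat:** the screw stopped after about 113° of turning. The moment rose to about 0.8 N m and the head twisted in the pads, so I took that as the hard stop.
- **Back-off:** I turned it back about 90° from the estimated seat. The seat angle comes from how the moment rose, so it is good to about 2–3°; the screw's own angle was not measured directly.
- **Grip:** the jaws hold the head at about 9.8 mm opening with a 40 N grip setting, and the arm is at rest.
- **One correction:** the first grip caught the round hub under the head (17.7 mm opening), so I reopened, raised the gripper 9 mm and gripped again.
- **Left alone:** I never moved towards the mallet, casting or sand block, and I did not re-measure their positions at the end.

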